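# Wedge the bench rail tight

## Task

Put the dark wooden wedge from its stand, tip down, into the slot of the bench rail and let go of it. Then drive it with the mallet, not the fingers, in short taps of a centimetre or less, lifting the mallet off between them, until the rail is drawn up tight and the wedge will go no further; tap gently, for forcing it beyond that, with more than about 25 N, splits the joint. Then stand the mallet back on the table; leave the phone, mug and carton where they are.

Things in the scene. Friction and masses are not known exactly. Their poses are not given: they have to be found in the camera images.
- leg: Fixed red-brown leg panel of a bench frame, 150 wide (y), 30 thick (x), 112 mm high; origin under its middle. A pale tenon (44 mm wide, top 110 and underside 70 mm above the table) sticks 50 mm out of its -x face. On that face sits a brass wear plate whose thickness is not measured and differs by up to 2 mm either way, so the wedge tightens, and stops, up to 16 mm higher or lower.
- slot (a point): Middle of the slot's mouth, on the tenon's top, 110 mm above the table; the tenon points along -x, the leg panel is to +x, z is up. The slot goes right through. It is 25 mm wide (y) and at the mouth 13.5 to 17.5 mm long (x): from the wear plate, 5.75 to 9.75 mm to +x, to a wall 7.75 mm to -x that slants in 1 in 8 going down, as the wedge does.
- joint_gap (a joint): How far (m) the wedge has drawn the rail through the panel: 0 as found, 0.003 when its shoulder (3 mm gap on the panel's far side) meets the panel and all stops. 1 mm for 8 mm of wedge, against a spring; friction holds it. Driving the wedge takes about 4 N at first, 9 to 12 N near the end; at the stop the force climbs steeply. Over 25 N it may split.
- wedge_center (a point): Middle of the loose dark wooden wedge: 100 mm long (z, tip down), 20 wide (y, parallel sides to grip), 10 thick at the tip, 22.5 at the top, 40 g. Its +x face is flat and upright, 8 mm from here; its -x face slants. In the slot its axes point as the slot's do (flat face to the panel). It starts 30 mm deep in a loose pocket of a fixed plywood stand, 70 x 70 x 35 mm high.
- wedge_tip (a point): Middle of the wedge's tip, 50 mm below wedge_center; flat face 5 mm to +x, slanted face 5 mm to -x. It first gets tight 28 to 60 mm below the slot's mouth and is then driven 24 mm more, its top ending 16 to 48 mm above the mouth. Let go of before it is tight, it stands loosely in the slot.
- mallet_center (a point): Middle of the loose turned mallet, which stands upright on its flat striking face: 135 mm high, about 200 g. Head 56 mm across with a black, slightly springy rubber sole, up to 52 mm above the face; round handle 26 mm across, from 58 to 135 mm above the face. The face is 67.5 mm below this point; held upright, it strikes when lowered.
- mallet_face (a point): Middle of the mallet's flat striking face (52 mm across), z up along the handle.
- phone: Black phone lying flat, 72 x 150 x 9 mm; origin under its middle. Leave it alone.
- mug: White mug, 74 mm across, 85 mm high; origin under its middle. Leave it alone.
- carton: Small cardboard carton, 56 x 88 x 24 mm; origin under its middle. Leave it alone.
Not all that is in view belongs to the job. What is meant by the part that bears wedge_center is not blue or turquoise, and is the smaller of those in its own colour.

How it is judged:
On the way, in this order (a step that is already met when the one before it is completed fails the run):
1. the wedge stands loosely in the slot, tip down, 15 to 60 mm below the mouth, let go of, the rail not yet drawn by more than 0.9 mm (z of wedge_tip in the frame of slot below -0.015 m and horizontal distance between wedge_tip and slot below 0.014 m and angle between the z axis of wedge_tip and the z axis of slot, either way round below 0.25 rad and z of wedge_center in the frame of slot above -0.01 m and contact force between the fingers and wedge below 0.1 N and value of joint joint_gap below 0.0009 m), for 0.2 s.
2. after the first taps the mallet is lifted off the wedge while the rail is drawn by between 1 and 2.5 mm (so it is not pushed home in one go) (value of joint joint_gap between 0.001 and 0.0025 m and contact force between mallet and wedge below 0.1 N), for 0.03 s.
3. further taps of the mallet drive the wedge until the rail is drawn at least 2.6 of its 3 mm (value of joint joint_gap above 0.0026 m and contact force between mallet and wedge above 1 N), for 0.05 s.
At the end, for the whole second after the job is handed in: The wedge is in the slot and holds the rail drawn by at least 2.6 of its 3 mm; it stands within 0.12 rad of upright and is at rest; the mallet stands upright (within 0.15 rad) on its face on the table, at rest (value of joint joint_gap above 0.0026 m and z of wedge_tip in the frame of slot below -0.045 m and horizontal distance between wedge_tip and slot below 0.014 m and angle between the z axis of wedge_tip and the z axis of slot, either way round below 0.12 rad and linear speed of wedge below 0.01 m/s and height (world z) of mallet_face below 0.006 m and angle between mallet_face's own z axis and vertical below 0.15 rad and linear speed of mallet below 0.02 m/s and contact force between mallet and wedge below 0.1 N); the robot touches nothing.
It fails at once if the mallet presses or strikes the wedge with more than 30 N (contact force between mallet and wedge above 30 N).
It fails at once if the fingers touch the wedge once the rail is drawn by more than 1.5 mm (fingers drive it in place of the mallet) (contact force between the fingers and wedge above 0.5 N and value of joint joint_gap above 0.0015 m).
It fails at once if the phone, mug or carton is moved by more than 30 mm (distance of any of phone, mug, carton from where it was at the start of the episode above 0.03 m).
It also fails if it takes over 72 s, if anything falls off the work surface, if the arm or the gripper's body presses on something with over 40 N, if the wrist force passes 120 N, or if a joint passes its speed limit or range.

## Robot

A 7-joint arm with a two-finger parallel gripper is mounted at the origin on the work surface. World frame = base frame: x ahead of the robot, y to its left, z up, the work surface at z = 0. Lengths are in m, angles in rad, forces in N, time in s.
With the tool pointing down it reaches from about 0.425 to 0.95 m from the base axis. Payload 4.7 kg.
Tool frame: the origin (TCP) lies midway between the tips of the shut fingers; the grasp point (between the pads) lies 19 mm behind it; z points along the fingers, x is the direction in which the jaws open and shut, and the axes are right-handed (so a half turn about z gives the same grasp; the last joint's range is limited). The gripper opens to 87 mm and grips with 3 to 60 N. Pads are 19 mm wide; open, the fingers measure 117 mm over their backs; the gripper's body (75 mm by 190 mm) begins 51 mm behind the grasp point.
Start: joints at [-1.3, 0.469, -0.049, 1.532, 0.024, 1.141, -0.082], TCP at [0.199, 0.645, 0.186] pointing down, gripper open.
Joint ranges: [-2.59, 2.59], [-0.33, 1.99], [-1.39, 1.29], [0.1, 2.45], [-1.04, 4.18], [0.21, 1.99], [-2.66, 2.66]. Speed limits (rad/s): [2.57, 2.57, 3.14, 3.14, 3.14, 3.14, 3.14].

## Interface

Orientations are given as [roll, pitch, yaw] about the fixed x, y, z axes, in that order (R = Rz(yaw) Ry(pitch) Rx(roll)).
In Python, from bench import * gives the robot as it stands.
- The arm moves only by the tool servo_tool, never from a script. Its arguments are lists of equal length, an entry for each row: "delta_pos": the shift along the tool's x, y, z in mm, a list of three; "twist": the turn, a rotation vector about the tool's x, y, z in degrees, a list of three. A call has 1 to 20 rows; each row shifts and turns the pose as measured when the row begins, along the tool's axes as they then stand; what a row does not reach is not made up. A row lasts 1/8 s, in which the tool goes at most 62.5 mm and 10.7 degrees, less where a joint would pass 70% of its speed; a pose out of reach is approached as far as the arm can. A call with a gripper value outside its range is refused whole. "gripper" is the opening, from 0 (shut) to 1 (fully open), set as the call begins (left out, the last holds). The fingers move at their own pace and stop on an object; "grip_force" is the grip in N (left out, the last holds). Time passes only in rows, so rows that do not move let the fingers close. It gives the time, the measured TCP pose, the force and the opening at its end, in the units of the state.
- state(): the state, without advancing time (a new reading comes with each control period).
- get_image(name): name is "scene" or "top"; returns a dict with "color" (400x640x3 uint8, red, green, blue), "fx", "fy", "cx", "cy" (pixels), "R" (3x3) and "t" (3): a world point X has camera coordinates R X + t. Camera axes: x right, y down, z forward; pixel columns grow to the right and rows downward; lengths in m; the calibration is good to about 2 mm. A picture is of the moment at which its call begins. There is no depth.
- hand_in(): hands the job in, once; it reports no verdict.
Trained networks look in a picture, given as the dict that the camera call returned (one of the last four; its "shot" number tells which), for a name from the list of things; names that differ only in an ending like _2 or _b are one class to them, and where a whole thing is asked for, a point or a joint stands for the part that bears it (a point fixed in the world has none). Each returns a list of dicts, best first, with "score" (0 to 1); they miss things now and then, are a little off and sometimes report something else, mostly with a low value. They report only what shows in the picture. A call takes as long as a camera call. They do not tell look-alikes from the thing itself.
- find_in(target, picture): "box" ([left, top, right, bottom] in pixels, round what is visible of it).
- outline_of(target, picture): "region" (400x640 bool, what is visible of it) and "box" ([left, top, right, bottom] in pixels, round what is visible of it).
The state is a dict: "time_s": time; "joints": joint angles; "qd": joint speeds; "tau": joint torques, N m; "ee_pos": TCP position; "ee_rot": TCP orientation; "ft_force": force on the tool from outside, world axes, zero at the start; "torque": the same for the moment, N m; "grip_width": finger opening in m.
Only numpy, scipy, OpenCV 4.12 (cv2) and the standard library are available. Lean on these libraries where they do the work, as an engineer would, in place of code of your own. Each camera call takes 0.05 s, during which the arm holds its last target. There are 200 camera calls.

## Working session

There is one attempt and no reset: what is moved stays moved. The work goes in short steps, Python scripts to look and compute and a tool call to move; the robot and the scene stay as the last step left them, time stands still between calls to the robot, and variables do not carry over. Pictures are saved under pics/ and viewed, about 8 in all and at most 12, crops included, and the job is handed in when it is done.

Besides the shell and the picture viewer there is one more tool, called after "Request:" in YAML: its name, and indented under it one key for each argument. servo_tool: Moves the arm, as the interface text tells. Its arguments: {"type":"object","properties":{"delta_pos":{"type":"array"},"twist":{"type":"array"},"gripper":{"type":"number"},"grip_force":{"type":"number"}},"required":["delta_pos","twist"]}

```bash
mkdir -p pics
cat > h.py <<'E'
from bench import *
import numpy as np, cv2
def save(im,name,box=None,s=1):
    c=im["color"][:,:,::-1]
    if box: c=c[box[1]:box[3],box[0]:box[2]]
    cv2.imwrite("pics/"+name,cv2.resize(c,None,fx=s,fy=s,interpolation=cv2.INTER_CUBIC))
def proj(im,X):
    c=np.asarray(im["R"])@np.asarray(X,float)+np.asarray(im["t"]); return np.array([im["fx"]*c[0]/c[2]+im["cx"],im["fy"]*c[1]/c[2]+im["cy"]])
def ray(im,u,v):
    R=np.asarray(im["R"]);d=R.T@np.array([(u-im["cx"])/im["fx"],(v-im["cy"])/im["fy"],1]);return -R.T@np.asarray(im["t"]),d
def at_z(im,u,v,z):
    o,d=ray(im,u,v);return o+d*(z-o[2])/d[2]
E
python3 - <<'E'
from h import *
print(state())
for n in("scene","top"):
    im=get_image(n);save(im,n+"0.png")
    print(n,im["fx"],im["cx"],im["cy"],-np.array(im["R"]).T@im["t"],np.round(im["R"],3).tolist())
    for t in("leg","slot","wedge_center","mallet_center","phone","mug","carton"):
        try: print(t,[(round(d["score"],2),np.round(d["box"]).tolist()) for d in find_in(t,im)][:5])
        except Exception as e: print(t,e)
E
```

```text
{'time_s': 0.0, 'joints': array([-1.29989274,  0.46944616, -0.04859524,  1.53367044,  0.02410015,
        1.14100295, -0.08231755]), 'qd': array([-0.00221366, -0.00191913, -0.00098114, -0.00042825, -0.00041843,
        0.00147963,  0.00115248]), 'tau': array([-4.48528490e-04, -5.07958460e+01, -8.06733454e-02, -2.36156183e+01,
       -6.11630967e-02,  3.79361829e-02,  2.01933335e-04]), 'ee_pos': array([0.19914591, 0.6442599 , 0.18460627]), 'ee_rot': array([3.14152175e+00, 1.93994705e-03, 1.27100656e+00]), 'ft_force': array([-0.59018321,  0.30898435,  0.33616974]), 'torque': array([0.03040041, 0.03246318, 0.00705687]), 'grip_width': 0.08661882166431208}
scene 440.5403423370577 311.29273061108773 197.17916072809732 [1.12165436 0.5038224  0.77173938] [[-0.595, 0.804, 0.014], [0.55, 0.42, -0.722], [-0.587, -0.422, -0.691]]
leg [(0.81, [145.0, 97.0, 276.0, 211.0]), (0.66, [312.0, 305.0, 366.0, 348.0])]
slot [(0.87, [147.0, 96.0, 273.0, 212.0]), (0.61, [148.0, 93.0, 267.0, 183.0])]
wedge_center [(0.85, [394.0, 167.0, 410.0, 220.0]), (0.63, [249.0, 235.0, 283.0, 291.0]), (0.61, [291.0, 174.0, 303.0, 215.0]), (0.5, [322.0, 189.0, 337.0, 219.0])]
mallet_center [(0.79, [364.0, 236.0, 393.0, 294.0])]
phone [(0.56, [306.0, 161.0, 366.0, 193.0])]
mug [(0.56, [248.0, 237.0, 283.0, 292.0]), (0.46, [146.0, 99.0, 274.0, 211.0])]
carton [(0.8, [313.0, 308.0, 366.0, 346.0])]
top 380.30022861643806 318.6159536651808 200.51941639679956 [0.415612   0.09401022 0.94279397] [[0.016, -1.0, 0.007], [-0.989, -0.017, -0.145], [0.145, -0.005, -0.989]]
leg [(0.62, [384.0, 164.0, 560.0, 270.0])]
slot [(0.71, [382.0, 166.0, 557.0, 265.0])]
wedge_center [(0.82, [241.0, 253.0, 265.0, 273.0]), (0.81, [250.0, 216.0, 276.0, 241.0]), (0.41, [301.0, 205.0, 313.0, 217.0])]
mallet_center [(0.71, [221.0, 169.0, 248.0, 196.0])]
phone [(0.96, [308.0, 262.0, 368.0, 294.0])]
mug [(0.68, [299.0, 107.0, 335.0, 152.0])]
carton [(0.76, [218.0, 115.0, 258.0, 146.0])]
```

View pics/scene0.png

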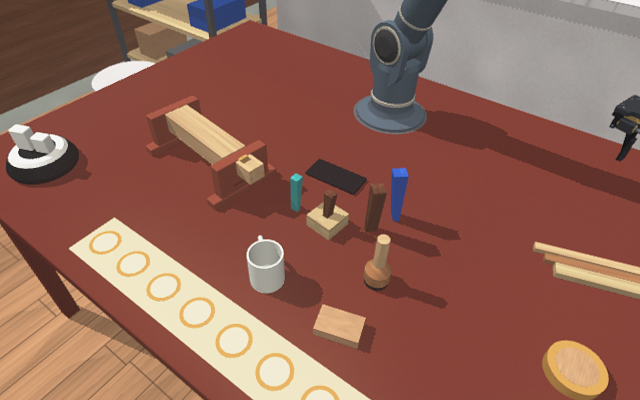

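View pics/top0.png

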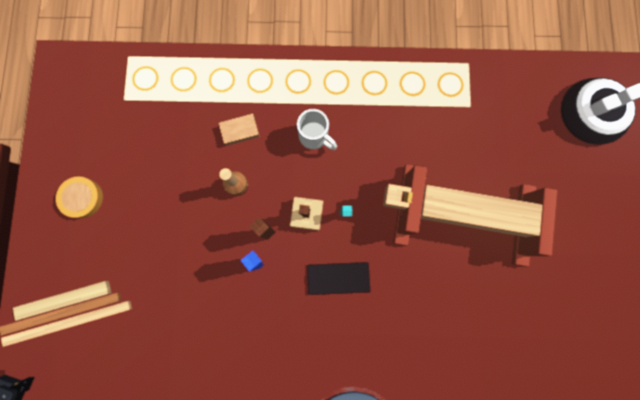

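In the scene view, the turquoise piece is at (296,193), the blue one at (398,195), a tall dark one at (375,207) and a small dark one in the stand at (329,205). The small dark one fits: it isn't blue or turquoise, it's the smaller of the dark pair, and it's in the plywood stand. I'll confirm that in one crop of both views.

Run:
```python
from h import *
a=get_image("scene");b=get_image("top")
A=cv2.resize(a["color"][140:250,190:420,::-1],(800,383),interpolation=cv2.INTER_CUBIC)
B=cv2.resize(b["color"][160:245,225:435,::-1],(800,324)[:2],interpolation=cv2.INTER_CUBIC)
cv2.imwrite("pics/c1.png",np.vstack([A,B])[:,:])
# contact sheet resized to fit
c=np.vstack([A,B]);cv2.imwrite("pics/c1.png",cv2.resize(c,None,fx=.84,fy=.84))
```

```text
(no output)
```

View pics/c1.png

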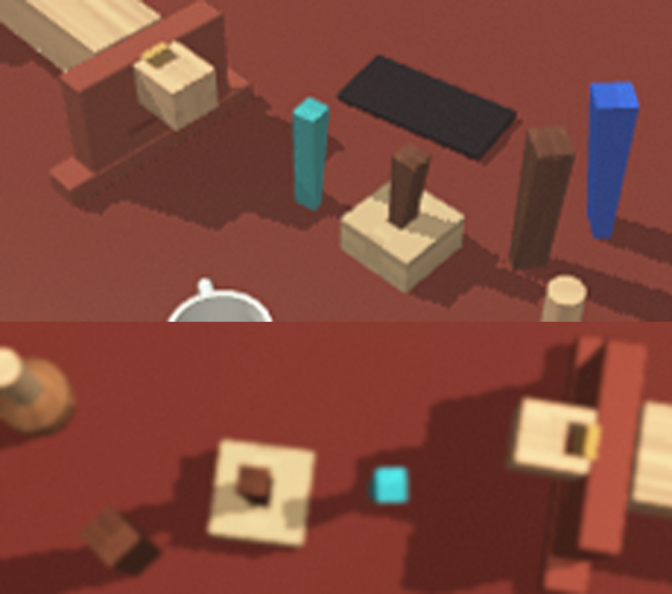

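The crop confirms it: the small dark wedge is in the plywood stand, and the slot with its brass plate is in the tenon by the panel. Next I'll fit the poses.

```bash
cat >> h.py <<'E'
from scipy.optimize import minimize, least_squares
def rz(a): c,s=np.cos(a),np.sin(a); return np.array([[c,-s,0],[s,c,0],[0,0,1]])
def place(P,p): return (rz(p[2])@np.asarray(P,float).T).T+np.array([p[0],p[1],0])
def hullmask(im,parts,p,S=4):
    m=np.zeros((400*S,640*S),np.uint8)
    for P in parts:
        uv=np.array([proj(im,X) for X in place(P,p)])
        h=cv2.convexHull(((uv+.5)*S).astype(np.float32)).astype(np.int32); cv2.fillConvexPoly(m,h,255)
    return cv2.resize(m,(640,400),interpolation=cv2.INTER_AREA)/255.
def fit(ims,masks,parts,p0,step=(.006,.006,.15)):
    def f(p):
        L=0
        for im,M in zip(ims,masks):
            r=hullmask(im,parts,p);L+=np.abs(r-M).sum()/M.sum()
        return L
    s=np.array([p0]+[np.array(p0)+np.eye(3)[i]*step[i] for i in range(3)])
    r=minimize(f,p0,method="Nelder-Mead",options=dict(initial_simplex=s,xatol=1e-4,fatol=1e-4,maxiter=150));return r.x,r.fun
def wedge(zt=.105,zlo=.035):
    k=(zlo-(zt-.1))/.1
    return [[x,y,z] for y in(-.01,.01) for x,z in((.008,zt),(-.0145,zt),(.008,zlo),(-.002-.0125*k,zlo))]
def circ(r,z): return [[r*np.cos(a),r*np.sin(a),z] for a in np.linspace(0,6.283,25)]
MAL=[circ(.026,0)+circ(.028,.01)+circ(.028,.048)+circ(.02,.056),circ(.013,.05)+circ(.013,.135)]
E
python3 - <<'E'
from h import *
a=get_image("scene");b=get_image("top")
def reg(t,im,pt):
    for d in outline_of(t,im):
        x0,y0,x1,y1=d["box"]
        if x0-3<pt[0]<x1+3 and y0-3<pt[1]<y1+3: return d["region"].astype(float)
    print("none",t)
wm=[reg("wedge_center",a,(329,205)),reg("wedge_center",b,(306,211))]
mm=[reg("mallet_center",a,(378,268)),reg("mallet_center",b,(234,182))]
# colour mask for wedge
for i,(im,bx) in enumerate(((a,(320,184,340,222)),(b,(298,203,316,220)))):
    c=im["color"].astype(int);m=np.zeros((400,640));x0,y0,x1,y1=bx
    if wm[i] is not None:print("reg area",wm[i].sum())
print(at_z(b,306,210,.105))
ok=[i for i in range(2) if wm[i] is not None]
for y in np.arange(8)*np.pi/4:
    x0=at_z(b,306,210,.105);p,f=fit([[a,b][i] for i in ok],[wm[i] for i in ok],[wedge()],[x0[0],x0[1],y],(.006,.006,.3));print("wedge",np.round(p,4),round(f,3))
ok=[i for i in range(2) if mm[i] is not None]
x0=at_z(b,236,184,.03);p,f=fit([[a,b][i] for i in ok],[mm[i] for i in ok],MAL,[x0[0],x0[1],0]);print("mallet",np.round(p,4),f)
# leg corners
T=lambda u,v:(225+u/3.2,160+(v-322)/3.2); S=lambda u,v:(190+u/2.92,140+v/2.92)
obs=[(b,T(609,341),(-.015,.075,.112)),]
top=[((609,341)),((647,348)),((618,555)),((580,548))]
# model: x axis = -x_tenon ; tenon toward world +y => leg +x = world -y ; leg +y = world +x (yaw -90)
O=[(b,T(609,341),(-.015,.075,.112)),(b,T(647,348),(.015,.075,.112)),(b,T(618,555),(.015,-.075,.112)),(b,T(580,548),(-.015,-.075,.112)),
   (b,T(522,398),(-.065,.022,.11)),(b,T(513,464),(-.065,-.022,.11)),
   (a,S(178,98),(-.065,.022,.11)),(a,S(216,73),(-.065,-.022,.11)),(a,S(66,82),(-.015,.075,.112))]
r=lambda p:np.concatenate([proj(im,place([X],p)[0])-uv for im,uv,X in O])
s=least_squares(r,[.45,-.13,-1.57],loss="soft_l1");print("leg",s.x,np.round(s.fun.reshape(-1,2),1).tolist())
for k,uv in (("slot l",T(567,440)),("slot r/plate",T(589,440)),("plate r",T(599,440))):
    w=at_z(b,*uv,.11);print(k,rz(s.x[2]).T@(w-[s.x[0],s.x[1],0]))
E
```

```text
none wedge_center
reg area 297.0
[0.51697397 0.11777198 0.105     ]
wedge [ 0.5225  0.121  -0.5677] 0.117
wedge [0.5219 0.123  0.9207] 0.193
wedge [0.5207 0.1233 1.5927] 0.208
wedge [0.521  0.1221 3.4911] 0.16
wedge [0.5197 0.1216 3.4344] 0.153
wedge [0.5203 0.1203 4.6591] 0.065
wedge [0.5204 0.1205 4.6741] 0.066
wedge [0.5225 0.1208 5.7001] 0.115
mallet [ 0.5897  0.2942 -0.1   ] 0.1451358532417812
leg [ 0.54513002 -0.12589531 -1.73726657] [[-0.8, -0.8], [0.5, -0.6], [-0.0, 0.7], [-1.7, 0.4], [0.5, 0.4], [0.3, -1.0], [-1.8, -2.3], [-0.1, -2.0], [4.7, 2.4]]
slot l [-0.03097954 -0.00086726  0.11      ]
slot r/plate [-0.01594926  0.00193098  0.11      ]
plate r [-0.00911604  0.00320315  0.11      ]
```

Run:
```python
from h import *
a=get_image("scene");b=get_image("top")
def pale(im,bx,close=9):
    x0,y0,x1,y1=bx;h=cv2.cvtColor(im["color"],cv2.COLOR_RGB2HSV).astype(int)
    m=((h[...,0]>9)&(h[...,0]<35)&(h[...,2]>60)).astype(np.uint8);z=np.zeros_like(m);z[y0:y1,x0:x1]=m[y0:y1,x0:x1]
    n,l,s,_=cv2.connectedComponentsWithStats(z);k=1+np.argmax(s[1:,4]);z=(l==k).astype(np.uint8)
    return cv2.morphologyEx(z,cv2.MORPH_CLOSE,np.ones((close,close)))
ma=pale(a,(233,152,268,190));mb=pale(b,(380,180,414,212))
box=[[x,y,z] for x in(-.065,-.015) for y in(-.022,.022) for z in(.07,.11)]
for n,ims,ms in(("both",[a,b],[ma,mb]),("scene",[a],[ma]),("top",[b],[mb])):
    print("tenon",n,*fit(ims,ms,[box],[.545,-.126,-1.72],(.004,.004,.06)))
sa=pale(a,(300,195,352,240),15);sb=pale(b,(285,193,328,232),15)
st=[[x,y,z] for x in(-.035,.035) for y in(-.035,.035) for z in(0,.035)]
for n,ims,ms in(("both",[a,b],[sa,sb]),("scene",[a],[sa]),("top",[b],[sb])):
    print("stand",n,*fit(ims,ms,[st],[.52,.12,-1.6],(.004,.004,.06)))
# wedge: dark mask by brightness in scene
h=cv2.cvtColor(a["color"],cv2.COLOR_RGB2HSV).astype(int);print(h[200:212:4,326:334:2].tolist(),h[200,345].tolist(),h[186,335].tolist())
# overlay using top tenon
p=fit([a,b],[ma,mb],[box],[.545,-.126,-1.72],(.004,.004,.06))[0]
out=[]
for im,bx,col in((a,(195,130,285,215),0),(b,(375,155,450,255),0)):
    c=cv2.resize(im["color"][bx[1]:bx[3],bx[0]:bx[2],::-1],None,fx=5 if im is a else 4.25,fy=5 if im is a else 4.25,interpolation=cv2.INTER_CUBIC);f=5 if im is a else 4.25
    def L(P):
        uv=np.array([proj(im,X) for X in place(P,p)]);q=((uv+.5-[bx[0],bx[1]])*f).astype(np.int32);cv2.polylines(c,[q],True,(0,255,0),1)
    L([(-.065,.022,.11),(-.065,-.022,.11),(-.015,-.022,.11),(-.015,.022,.11)]);L([(-.065,.022,.11),(-.065,-.022,.11),(-.065,-.022,.07),(-.065,.022,.07)])
    L([(-.015,-.075,.112),(.015,-.075,.112),(.015,.075,.112),(-.015,.075,.112)])
    L([(-.0305,-.0125,.11),(-.0305,.0125,.11),(-.015,.0125,.11),(-.015,-.0125,.11)])
    out.append(c)
cv2.imwrite("pics/ov.png",np.hstack([cv2.resize(o,(o.shape[1]*425//o.shape[0],425)) for o in out]))
```

```text
tenon both [ 0.54771804 -0.12755045 -1.71211017] 0.15826603180236398
tenon scene [ 0.54667555 -0.1281899  -1.70817475] 0.07011161387631976
tenon top [ 0.54809691 -0.12781931 -1.71805659] 0.07903370498526208
stand both [ 0.51867199  0.11801068 -1.6988317 ] 0.1432823620115028
stand scene [ 0.51815486  0.11763489 -1.68784859] 0.07250759458713063
stand top [ 0.51933976  0.11896783 -1.67694116] 0.061761619653107835
[[[9, 119, 86], [10, 123, 89], [10, 124, 84], [10, 113, 70]], [[9, 119, 88], [8, 120, 85], [10, 123, 79], [8, 114, 67]], [[8, 120, 83], [9, 121, 84], [9, 115, 69], [8, 114, 67]]] [4, 143, 137] [0, 42, 43]
```

View pics/ov.png

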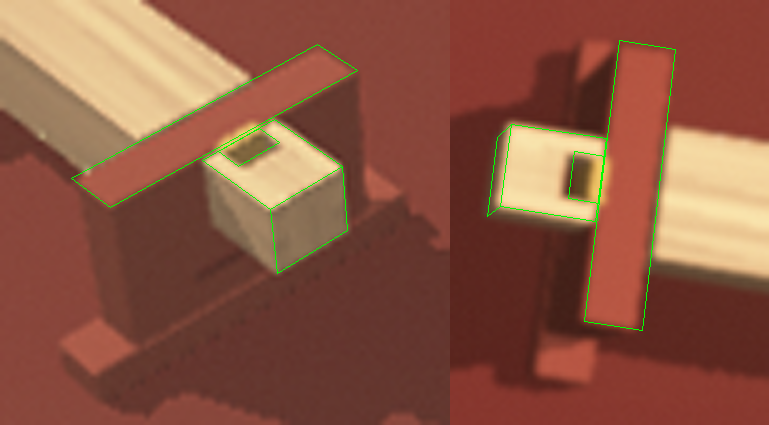

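The overlay shows the fitted tenon and panel within about 1 mm in both views. The slot's dark left edge is near x=-31 mm in the leg frame. I'll refine it with subpixel profiles.

Run:
```python
from h import *
p=[.5475,-.1278,-1.713]
for n in("scene","top"):
    im=get_image(n);g=im["color"].astype(np.float32)
    xs=np.arange(-.075,-.004,.001)
    for lab,ys in(("slot",(-.007,-.0035,0,.0035,.007)),("side",(-.018,-.0165,.0165,.018))):
        acc=0
        for y in ys:
            uv=np.array([proj(im,place([(x,y,.11)],p)[0]) for x in xs]).astype(np.float32)
            acc=acc+cv2.remap(g,uv[:,:1],uv[:,1:],cv2.INTER_LINEAR)[:,0]
        acc/=len(ys);print(n,lab);print([(int(round(x*1000)),int(v[0]),int(v[1])) for x,v in zip(xs,acc)])
    ys=np.arange(-.026,.027,.001);acc=0
    for x in(-.027,-.025,-.023):
        uv=np.array([proj(im,place([(x,y,.11)],p)[0]) for y in ys]).astype(np.float32);acc=acc+cv2.remap(g,uv[:,:1],uv[:,1:],cv2.INTER_LINEAR)[:,0]/3
    print("y",[(int(round(y*1000)),int(v[1])) for y,v in zip(ys,acc)])
```

```text
scene slot
[(-75, 135, 109), (-74, 135, 109), (-73, 135, 108), (-72, 134, 108), (-71, 133, 107), (-70, 134, 108), (-69, 138, 111), (-68, 151, 122), (-67, 171, 138), (-66, 192, 155), (-65, 211, 173), (-64, 223, 185), (-63, 230, 194), (-62, 233, 199), (-61, 234, 201), (-60, 234, 201), (-59, 233, 201), (-58, 233, 200), (-57, 233, 200), (-56, 232, 200), (-55, 232, 200), (-54, 232, 200), (-53, 232, 200), (-52, 232, 200), (-51, 233, 200), (-50, 233, 200), (-49, 233, 200), (-48, 232, 200), (-47, 232, 199), (-46, 231, 198), (-45, 231, 197), (-44, 230, 196), (-43, 230, 196), (-42, 231, 196), (-41, 231, 196), (-40, 231, 197), (-39, 232, 198), (-38, 232, 198), (-37, 229, 193), (-36, 222, 184), (-35, 207, 169), (-34, 190, 153), (-33, 170, 137), (-32, 152, 122), (-31, 139, 112), (-30, 132, 106), (-29, 129, 103), (-28, 128, 102), (-27, 128, 102), (-26, 128, 102), (-25, 128, 102), (-24, 127, 101), (-23, 127, 101), (-22, 128, 102), (-21, 133, 106), (-20, 145, 115), (-19, 163, 129), (-18, 182, 145), (-17, 201, 160), (-16, 213, 172), (-15, 222, 182), (-14, 226, 185), (-13, 226, 183), (-12, 223, 176), 
[... 4144 characters left out ...]
7, 92), (-12, 178, 88), (-11, 180, 85), (-10, 180, 84), (-9, 181, 84), (-8, 181, 84), (-7, 181, 85), (-6, 181, 85), (-5, 181, 85)]
y [(-26, 87), (-25, 107), (-24, 132), (-23, 158), (-22, 184), (-21, 201), (-20, 215), (-19, 219), (-18, 222), (-17, 219), (-16, 214), (-15, 203), (-14, 183), (-13, 160), (-12, 133), (-11, 107), (-10, 91), (-9, 79), (-8, 76), (-7, 76), (-6, 76), (-5, 76), (-4, 76), (-3, 76), (-2, 76), (-1, 76), (0, 77), (1, 76), (2, 76), (3, 76), (4, 75), (5, 75), (6, 77), (7, 79), (8, 88), (9, 100), (10, 119), (11, 144), (12, 170), (13, 190), (14, 208), (15, 216), (16, 221), (17, 221), (18, 217), (19, 209), (20, 191), (21, 171), (22, 138), (23, 105), (24, 76), (25, 53), (26, 38)]
```

```bash
cat >> h.py <<'E'
from scipy.spatial.transform import Rotation as Ro
def plan(pos,yaw,n,roll=np.pi):
    s=state();p=np.array(s["ee_pos"]);R=Ro.from_euler("xyz",s["ee_rot"]);G=Ro.from_euler("xyz",[np.pi,0,yaw])
    rv=(R.inv()*G).as_rotvec();d=(np.array(pos)-p)/n;D=[];W=[]
    for i in range(n):
        D.append(np.round((R*Ro.from_rotvec(rv*i/n)).inv().apply(d)*1000,1).tolist());W.append(np.round(np.degrees(rv/n),1).tolist())
    print("t",round(s["time_s"],2),"pos",np.round(p,4),"rot",np.round(s["ee_rot"],3),"F",np.round(s["ft_force"],1),"w",round(s["grip_width"],4))
    if n>1 and np.abs(rv).max()<.02: print("delta each",D[0],"x",n,"twist",W[0])
    else: print(D,W)
E
python3 -c "
from h import *
plan([.5205,.1205,.19],-.08,12)"
```

```text
t 1.4 pos [0.1993 0.6449 0.1857] rot [-3.142 -0.     1.271] F [-0.2 -0.1  0. ] w 0.0869
[[-33.8, 38.5, -0.4], [-29.3, 42.0, -0.4], [-24.4, 45.1, -0.4], [-19.2, 47.5, -0.4], [-13.7, 49.4, -0.4], [-8.1, 50.6, -0.4], [-2.4, 51.2, -0.4], [3.4, 51.1, -0.4], [9.1, 50.4, -0.4], [14.7, 49.1, -0.4], [20.2, 47.1, -0.4], [25.3, 44.6, -0.4]] [[-0.0, -0.0, 6.5], [-0.0, -0.0, 6.5], [-0.0, -0.0, 6.5], [-0.0, -0.0, 6.5], [-0.0, -0.0, 6.5], [-0.0, -0.0, 6.5], [-0.0, -0.0, 6.5], [-0.0, -0.0, 6.5], [-0.0, -0.0, 6.5], [-0.0, -0.0, 6.5], [-0.0, -0.0, 6.5], [-0.0, -0.0, 6.5]]
```

Request:
servo_tool:
  delta_pos:
    - [-34, 38, 0]
    - [-29, 42, 0]
    - [-24, 45, 0]
    - [-19, 47, 0]
    - [-14, 49, 0]
    - [-8, 51, 0]
    - [-2, 51, 0]
    - [3, 51, 0]
    - [9, 50, 0]
    - [15, 49, 0]
    - [20, 47, 0]
    - [25, 45, 0]
    - [0, 0, 0]
  twist:
    - [0, 0, 6.5]
    - [0, 0, 6.5]
    - [0, 0, 6.5]
    - [0, 0, 6.5]
    - [0, 0, 6.5]
    - [0, 0, 6.5]
    - [0, 0, 6.5]
    - [0, 0, 6.5]
    - [0, 0, 6.5]
    - [0, 0, 6.5]
    - [0, 0, 6.5]
    - [0, 0, 6.5]
    - [0, 0, 0]
  gripper: 1

```text
time_s: 3.02
ee_pos: [0.5166, 0.0997, 0.1863]
ee_rot: [-3.134, -0.005, -0.134]
ft_force: [0.3, 0.9, 0.1]
grip_width: 0.0869
```

```bash
python3 -c "
from h import *
plan([.5205,.1205,.14],-.08,3)"
```

```text
t 3.02 pos [0.5166 0.0997 0.1863] rot [-3.134 -0.005 -0.134] F [0.3 0.9 0.1] w 0.0869
[[0.3, -6.9, 15.5], [0.4, -6.9, 15.5], [0.6, -7.0, 15.5]] [[-0.1, -0.1, -1.0], [-0.1, -0.1, -1.0], [-0.1, -0.1, -1.0]]
```

Request:
servo_tool:
  delta_pos:
    - [0, -7, 10]
    - [0, -7, 10]
    - [0, -6, 10]
    - [0, 0, 0]
  twist:
    - [0, 0, -1]
    - [0, 0, -1]
    - [0, 0, -1]
    - [0, 0, 0]

```text
time_s: 3.52
ee_pos: [0.517, 0.126, 0.1534]
ee_rot: [-3.133, -0.003, -0.069]
ft_force: [-1.0, 0.4, -0.3]
grip_width: 0.0871
```

Run:
```python
from h import *
plan([.5205,.1205,.062],-.08,6)
a=get_image("scene");b=get_image("top")
A=cv2.resize(a["color"][120:245,250:420,::-1],None,fx=4,fy=4,interpolation=cv2.INTER_CUBIC)
cv2.imwrite("pics/g.png",A)
```

```text
t 3.52 pos [0.517  0.126  0.1534] rot [-3.133e+00 -3.000e-03 -6.900e-02] F [-1.   0.4 -0.3] w 0.0871
delta each [0.6, 1.0, 15.2] x 6 twist [-0.1, -0.0, 0.1]
```

View pics/g.png

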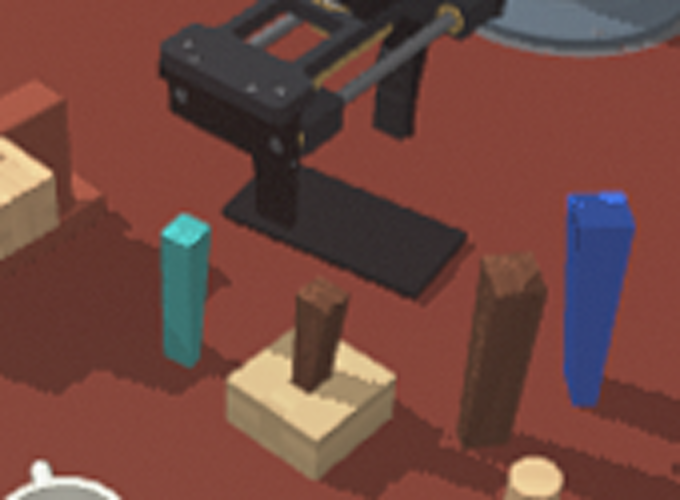

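Run:
```python
from h import *
a=get_image("scene")
s=state();print(s["ee_pos"])
for X in((.517,.126,.153),(.56,.1235,.153),(.4735,.129,.153),(.5204,.1204,.105)): print(X,(proj(a,X)-[250,120])*4)
plan([.5205,.1205,.062],-.08,6)
```

```text
[0.51819327 0.12464665 0.15481771]
(0.517, 0.126, 0.153) [333.15438342 226.56178648]
(0.56, 0.1235, 0.153) [282.50519264 267.76801902]
(0.4735, 0.129, 0.153) [382.53260126 187.30954026]
(0.5204, 0.1204, 0.105) [317.09655483 291.16230852]
t 3.67 pos [0.5182 0.1246 0.1548] rot [-3.132 -0.005 -0.072] F [-0.2  0.2  0. ] w 0.087
delta each [0.4, 0.8, 15.5] x 6 twist [-0.1, -0.0, 0.1]
```

Request:
servo_tool:
  delta_pos:
    - [1, 2, 14]
    - [1, 2, 14]
    - [0, 1, 14]
    - [0, 0, 10]
    - [0, 0, 0]
    - [0, 0, 0]
  twist:
    - [0, 0, 0.5]
    - [0, 0, 0]
    - [0, 0, 0]
    - [0, 0, 0]
    - [0, 0, 0]
    - [0, 0, 0]
  gripper: 0.6

```text
time_s: 4.42
ee_pos: [0.5202, 0.1186, 0.0989]
ee_rot: [-3.132, -0.005, -0.083]
ft_force: [-0.1, -0.7, -0.9]
grip_width: 0.0526
```

Run:
```python
from h import *
plan([.5205,.1205,.062],-.08,4)
a=get_image("scene");b=get_image("top")
A=cv2.resize(a["color"][130:250,260:390,::-1],(520,480),interpolation=cv2.INTER_CUBIC)
p=state()["ee_pos"]
for X in(p,p+[0,0,.019],p+[.026,0,0],p-[.026,0,0]): cv2.circle(A,tuple(int(v) for v in (proj(a,X)-[260,130])*4),3,(0,255,0),-1)
cv2.imwrite("pics/g2.png",A)
```

```text
t 4.42 pos [0.5202 0.1186 0.0989] rot [-3.132 -0.005 -0.083] F [-0.1 -0.7 -0.9] w 0.0526
delta each [-0.0, -0.4, 9.2] x 4 twist [-0.1, -0.1, -0.0]
```

View pics/g2.png

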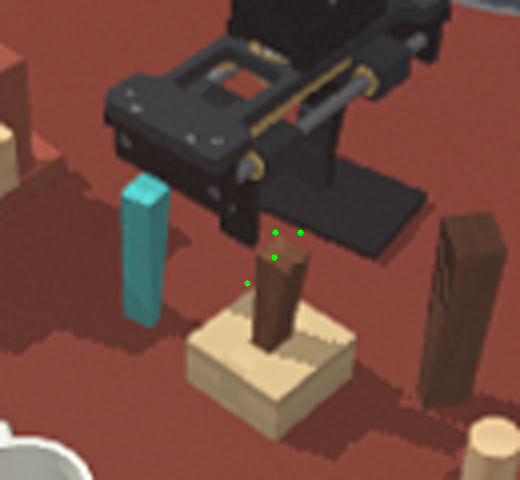

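Run:
```python
from h import *
b=get_image("top")
p=state()["ee_pos"];print(p)
A=cv2.resize(b["color"][150:300,230:400,::-1],(680,600),interpolation=cv2.INTER_CUBIC)
for X in(p,p+[0,0,.07],p+[.026,0,0],p-[.026,0,0]): cv2.circle(A,tuple(int(v) for v in (proj(b,X)-[230,150])*4),3,(0,255,0),-1)
cv2.imwrite("pics/g3.png",A)
```

```text
[0.52033699 0.11874396 0.09923546]
```

View pics/g3.png

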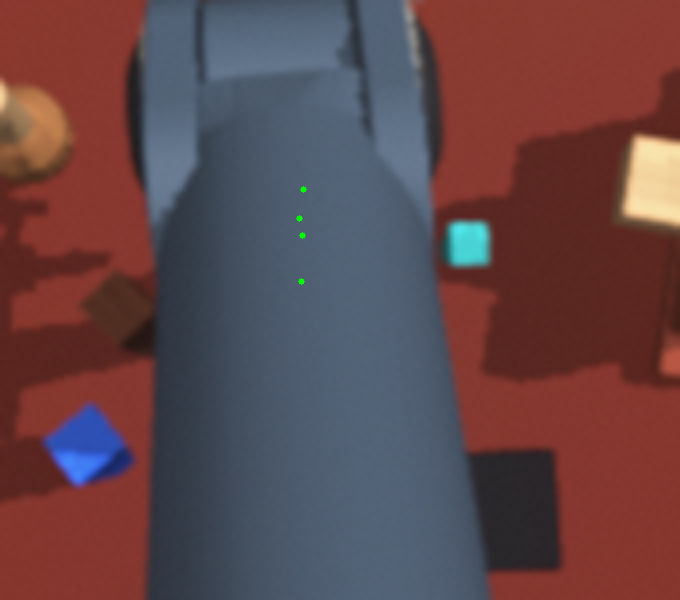

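Request:
servo_tool:
  delta_pos:
    - [0, -1, 12]
    - [0, -1, 12]
    - [0, 0, 12]
    - [0, 0, 10]
    - [0, 0, 0]
  twist:
    - [0, 0, 0]
    - [0, 0, 0]
    - [0, 0, 0]
    - [0, 0, 0]
    - [0, 0, 0]

```text
time_s: 5.2
ee_pos: [0.5204, 0.1216, 0.0497]
ee_rot: [-3.132, -0.005, -0.083]
ft_force: [-0.1, -0.2, 0.5]
grip_width: 0.0524
```

Run:
```python
from h import *
plan([.5205,.1205,.047],-.08,2)
a=get_image("scene")
A=cv2.resize(a["color"][130:250,260:390,::-1],(650,600),interpolation=cv2.INTER_CUBIC)
cv2.imwrite("pics/g4.png",A)
```

```text
t 5.2 pos [0.5204 0.1216 0.0497] rot [-3.132 -0.005 -0.083] F [-0.1 -0.2  0.5] w 0.0524
delta each [0.1, 0.5, 1.3] x 2 twist [-0.3, -0.1, -0.1]
```

View pics/g4.png

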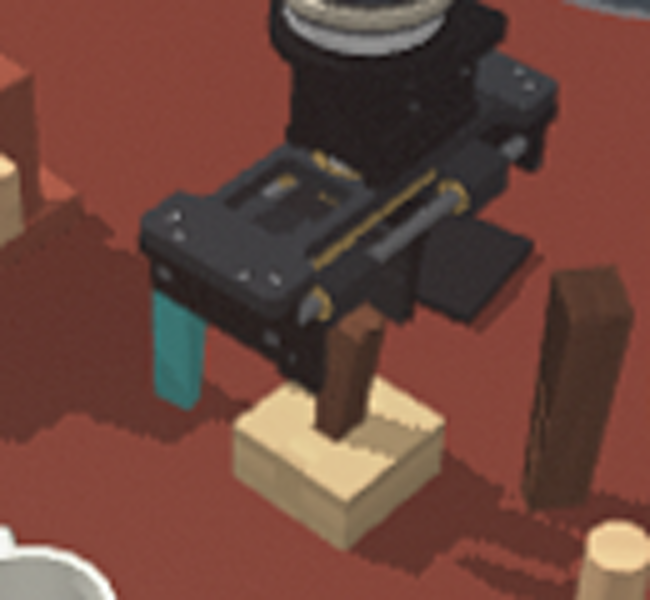

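Run:
```python
from h import *
a=get_image("scene");b=get_image("top")
p=np.array([.1993,.6449,.1857])
R=rz(1.271)
for n,im in(("scene",a),("top",b)):
    for dz in(0,.03):
        print(n,dz,[np.round(proj(im,p+R@[s*.05,0,0]+[0,0,dz])).tolist() for s in(-1,0,1)], "body",[np.round(proj(im,p+R@[s*.095,q*.0375,.07+dz])).tolist() for s in(-1,1) for q in (-1,1)])
q=state()["ee_pos"]
R=rz(-.083)
for dz in(0,.03): print(dz,[((proj(a,q+R@[s*.095,t*.0375,.07+dz])-[260,130])*5).round().tolist() for s in(-1,1) for t in (-1,1)])
A=cv2.imread("pics/scene0.png")[70:190,560:640];B=cv2.imread("pics/top0.png")[340:400,0:80]
A=cv2.resize(A,(400,600),interpolation=cv2.INTER_CUBIC);B=cv2.resize(B,(400,300),interpolation=cv2.INTER_CUBIC)
cv2.imwrite("pics/g5.png",np.hstack([A,np.vstack([B,B*0])]))
```

```text
scene 0 [[611.0, 172.0], [636.0, 185.0], [662.0, 199.0]] body [[597.0, 140.0], [616.0, 128.0], [702.0, 193.0], [719.0, 177.0]]
scene 0.03 [[619.0, 161.0], [644.0, 174.0], [671.0, 188.0]] body [[604.0, 128.0], [623.0, 115.0], [713.0, 181.0], [730.0, 164.0]]
top 0 [[45.0, 376.0], [21.0, 368.0], [-3.0, 359.0]] body [[50.0, 376.0], [32.0, 421.0], [-52.0, 340.0], [-72.0, 384.0]]
top 0.03 [[34.0, 382.0], [8.0, 373.0], [-17.0, 364.0]] body [[37.0, 381.0], [18.0, 429.0], [-69.0, 344.0], [-90.0, 390.0]]
0 [[416.0, 152.0], [546.0, 222.0], [137.0, 363.0], [271.0, 449.0]]
0.03 [[421.0, 101.0], [554.0, 171.0], [135.0, 311.0], [273.0, 397.0]]
```

View pics/g5.png

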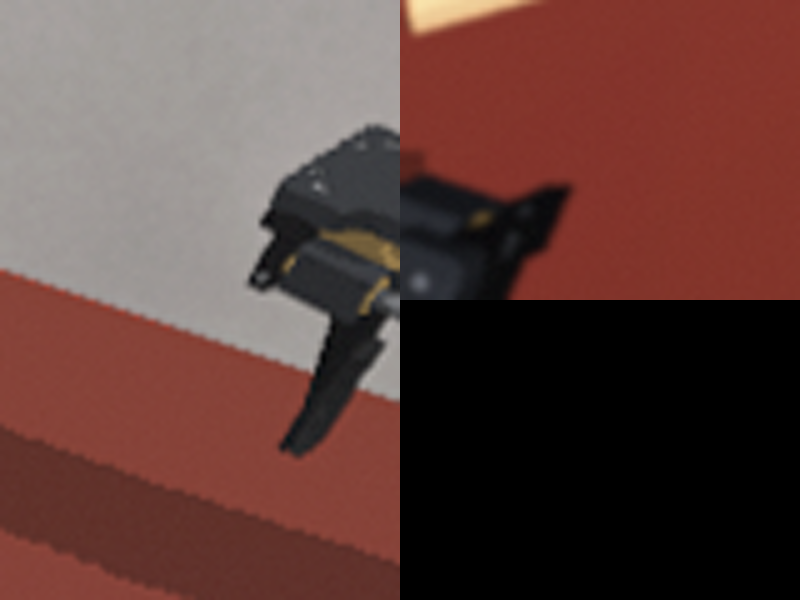

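The fingertips seen in both views sit about 30 mm above the reported TCP. I'll grip at a height that works either way: lower a bit, then close gently.

Request:
servo_tool:
  delta_pos:
    - [0, 1, 4]
    - [0, 0, 3]
    - [0, 0, 0]
    - [0, 0, 0]
    - [0, 0, 0]
    - [0, 0, 0]
  twist:
    - [0, 0, 0]
    - [0, 0, 0]
    - [0, 0, 0]
    - [0, 0, 0]
    - [0, 0, 0]
    - [0, 0, 0]
  gripper: 0
  grip_force: 15

```text
time_s: 6.1
ee_pos: [0.5218, 0.121, 0.0444]
ee_rot: [-3.13, -0.008, -0.083]
ft_force: [0.4, 0.1, -1.4]
grip_width: 0.02
```

Run:
```python
from h import *
plan([.5205,.1205,.1],-.08,2)
a=get_image("scene")
A=cv2.resize(a["color"][130:250,260:390,::-1],(650,600),interpolation=cv2.INTER_CUBIC)
cv2.imwrite("pics/g6.png",A)
```

```text
t 6.1 pos [0.5218 0.121  0.0444] rot [-3.13  -0.008 -0.083] F [ 0.4  0.1 -1.4] w 0.02
delta each [-0.4, -0.0, -27.8] x 2 twist [-0.3, -0.2, -0.1]
```

View pics/g6.png

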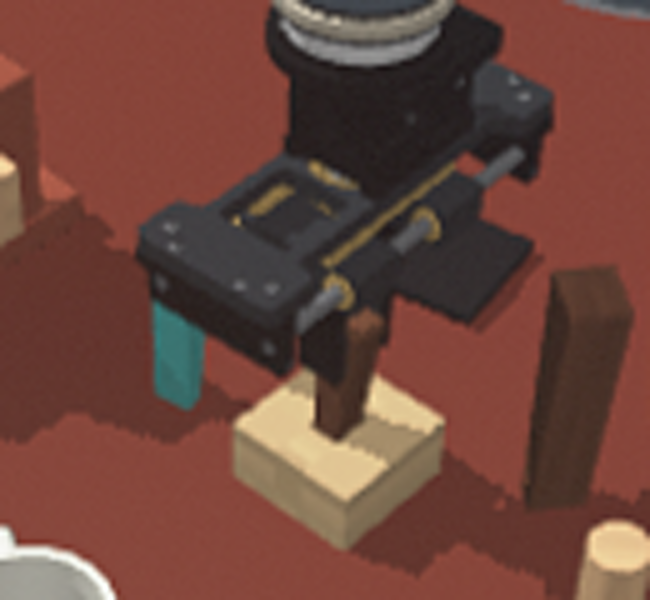

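Request:
servo_tool:
  delta_pos:
    - [0, 0, -15]
    - [0, 0, -35]
    - [0, 0, -40]
    - [0, 0, -40]
    - [0, 0, -10]
    - [0, 0, 0]
  twist:
    - [0, 0, 0]
    - [0, 0, 0]
    - [0, 0, 0]
    - [0, 0, 0]
    - [0, 0, 0]
    - [0, 0, 0]
  grip_force: 25

```text
time_s: 6.9
ee_pos: [0.5216, 0.1189, 0.1927]
ee_rot: [-3.129, -0.012, -0.084]
ft_force: [0.4, -0.7, -0.5]
grip_width: 0.0195
```

```bash
python3 -c "
from h import *
plan([.5515,-.0992,.187],-.142,5)"
```

```text
t 6.9 pos [0.5216 0.1189 0.1927] rot [-3.129 -0.012 -0.084] F [ 0.4 -0.7 -0.5] w 0.0195
[[9.6, 43.0, 0.7], [10.1, 42.9, 0.8], [10.6, 42.7, 0.9], [11.1, 42.6, 1.0], [11.6, 42.5, 1.0]] [[-0.2, -0.1, 0.7], [-0.2, -0.1, 0.7], [-0.2, -0.1, 0.7], [-0.2, -0.1, 0.7], [-0.2, -0.1, 0.7]]
```

Request:
servo_tool:
  delta_pos:
    - [9, 40, 0]
    - [10, 43, 0]
    - [10, 43, 0]
    - [10, 42, 0]
    - [11, 35, 0]
    - [0, 0, 0]
    - [0, 0, 0]
  twist:
    - [-0.2, -0.1, 0.7]
    - [-0.2, -0.1, 0.7]
    - [-0.2, -0.1, 0.7]
    - [-0.2, -0.1, 0.7]
    - [-0.2, -0.1, 0.7]
    - [0, 0, 0]
    - [0, 0, 0]

```text
time_s: 7.78
ee_pos: [0.544, -0.0924, 0.1817]
ee_rot: [3.132, 0.014, -0.144]
ft_force: [-0.1, -0.2, -0.4]
grip_width: 0.0197
```

Run:
```python
from h import *
plan([.5515,-.0992,.187],-.142,1)
a=get_image("scene")
s=state();tp=s["ee_pos"]
for d in outline_of("wedge_center",a):
    print(d["score"],np.round(d["box"]),d["region"].sum())
h=cv2.cvtColor(a["color"],cv2.COLOR_RGB2HSV).astype(int)
c=tp-[0,0,.0394]
print("pred tip px",proj(a,c))
u,v=proj(a,c).round().astype(int)
for r in range(v-30,v+8,2): print(r,[tuple(a["color"][r,k]) [0] for k in range(u-14,u+16)])
np.save("scene_now.npy",a["color"])
cv2.imwrite("pics/h1.png",cv2.resize(a["color"][90:215,190:300,::-1],(528,600),interpolation=cv2.INTER_CUBIC))
```

```text
t 7.78 pos [ 0.544  -0.0924  0.1817] rot [ 3.132  0.014 -0.144] F [-0.1 -0.2 -0.4] w 0.0197
[[8.3, 5.7, -5.3]] [[0.5, 0.8, -0.1]]
0.9 [365. 178. 385. 231.] 747
0.79 [241. 113. 254. 151.] 342
0.76 [392. 169. 410. 221.] 702
0.67 [292. 175. 304. 212.] 354
pred tip px [249.08845767 148.58507536]
119 [np.uint8(132), np.uint8(47), np.uint8(46), np.uint8(49), np.uint8(48), np.uint8(48), np.uint8(49), np.uint8(47), np.uint8(48), np.uint8(58), np.uint8(74), np.uint8(73), np.uint8(72), np.uint8(70), np.uint8(71), np.uint8(72), np.uint8(70), np.uint8(69), np.uint8(55), np.uint8(43), np.uint8(61), np.uint8(116), np.uint8(138), np.uint8(137), np.uint8(137), np.uint8(136), np.uint8(136), np.uint8(136), np.uint8(136), np.uint8(135)]
121 [np.uint8(133), np.uint8(77), np.uint8(45), np.uint8(48), np.uint8(51), np.uint8(48), np.uint8(48), np.uint8(47), np.uint8(48), np.uint8(56), np.uint8(68), np.uint8(73), np.uint8(72), np.uint8(70), np.uint8(71), np.uint8(69), np.uint8(70), np.uint8(71), np.uint8(103), np.uint8(143), np.uint8(140), np.uint8(137), np.uint8(137), np.uint8(136), np.uint8(135), np.uint8(
[... 6925 characters left out ...]
.uint8(166), np.uint8(163), np.uint8(165), np.uint8(124), np.uint8(102), np.uint8(92), np.uint8(97), np.uint8(98), np.uint8(98), np.uint8(99), np.uint8(100), np.uint8(99), np.uint8(98), np.uint8(100), np.uint8(99), np.uint8(98), np.uint8(99), np.uint8(99)]
155 [np.uint8(171), np.uint8(173), np.uint8(171), np.uint8(171), np.uint8(170), np.uint8(169), np.uint8(171), np.uint8(183), np.uint8(204), np.uint8(222), np.uint8(236), np.uint8(218), np.uint8(187), np.uint8(219), np.uint8(245), np.uint8(243), np.uint8(228), np.uint8(181), np.uint8(120), np.uint8(92), np.uint8(97), np.uint8(99), np.uint8(99), np.uint8(98), np.uint8(99), np.uint8(99), np.uint8(99), np.uint8(98), np.uint8(98), np.uint8(99)]
```

View pics/h1.png

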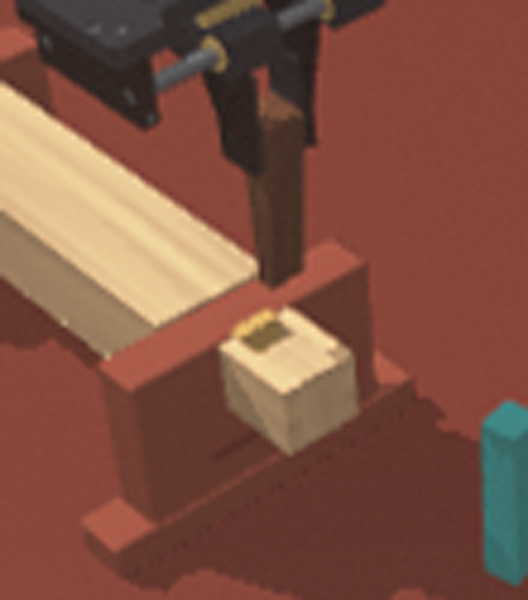

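The picture shows the wedge gripped upright above the rail. Its right (+y) face slants and its left face, toward the panel, is vertical, so it's oriented correctly. Next I'll measure its offset in the grip.

Run:
```python
from h import *
a=get_image("scene");s=state();tp=s["ee_pos"];R=Ro.from_euler("xyz",s["ee_rot"])
c=a["color"].astype(int);r0=128
M=np.zeros((400,640));sub=c[r0:152,238:258];M[r0:152,238:258]=((sub[...,0]<103)&(sub[...,1]<85))
n,l,st,_=cv2.connectedComponentsWithStats(M.astype(np.uint8));M=(l==1+np.argmax(st[1:,4])).astype(float);print(M.sum(),st[1:].tolist())
W=np.array(wedge(.05,-.05))  # centred
Tz=Ro.from_euler("xyz",[np.pi,0,0])
def mk(q,x=0.):
    # wedge frame in tool: wedge y = tool x ; yaw_w = yaw_t - 90deg
    Rw=R*Ro.from_euler("xyz",[np.pi,0,0])*Ro.from_euler("z",-np.pi/2)
    P=Rw.apply(W)+tp+np.array([x,q[0],q[1]])
    uv=np.array([proj(a,X) for X in P]);m=np.zeros((1600,2560),np.uint8)
    cv2.fillConvexPoly(m,cv2.convexHull(((uv+.5)*4).astype(np.float32)).astype(np.int32),255)
    m=cv2.resize(m,(640,400),interpolation=cv2.INTER_AREA)/255.;m[:r0]=0;return m
for x in(-.003,0,.003):
    r=minimize(lambda q:np.abs(mk(q,x)-M).sum(),[0,.0106],method="Nelder-Mead",options=dict(initial_simplex=[[0,.0106],[.004,.0106],[0,.016]],xatol=1e-4,fatol=.1))
    print(x,"centre offset y,z from TCP",np.round(r.x,4),r.fun)
print(tp,s["ee_rot"])
```

```text
208.0 [[242, 128, 11, 22, 208], [256, 150, 2, 2, 3]]
-0.003 centre offset y,z from TCP [-0.0037  0.0117] 16.337254901960783
0 centre offset y,z from TCP [-0.0007  0.0131] 14.976470588235294
0.003 centre offset y,z from TCP [0.0026 0.0175] 15.152941176470588
[ 0.54454163 -0.09200095  0.18249149] [ 3.13227006  0.01294381 -0.14227361]
```

Request:
servo_tool:
  delta_pos:
    - [5, 3, -1]
    - [2.5, 3, 4]
    - [0, 0, 6]
    - [0, 0, 4]
    - [0, 0, 0]
  twist:
    - [0.3, 0.4, 0]
    - [0.2, 0.3, 0]
    - [0, 0, 0]
    - [0, 0, 0]
    - [0, 0, 0]

```text
time_s: 8.55
ee_pos: [0.5515, -0.0973, 0.1683]
ee_rot: [-3.141, 0.0, -0.139]
ft_force: [-0.0, 0.4, -0.2]
grip_width: 0.02
```

```bash
python3 -c "
from h import *
plan([.5515,-.0992,.16],-.142,1)"
```

```text
t 8.55 pos [ 0.5515 -0.0973  0.1683] rot [-3.141  0.    -0.139] F [-0.   0.4 -0.2] w 0.02
[[0.3, 1.9, 8.3]] [[-0.0, 0.0, 0.2]]
```

Request:
servo_tool:
  delta_pos:
    - [0, 2, 4]
    - [0, 0, 4]
    - [0, 0, 4]
    - [0, 0, 4]
    - [0, 0, 0]
  twist:
    - [0, 0, 0.2]
    - [0, 0, 0]
    - [0, 0, 0]
    - [0, 0, 0]
    - [0, 0, 0]

```text
time_s: 9.18
ee_pos: [0.5514, -0.0993, 0.1513]
ee_rot: [-3.141, 0.0, -0.142]
ft_force: [0.2, -0.6, -1.0]
grip_width: 0.0198
```

```bash
python3 -c "
from h import *
plan([.5515,-.0992,.128],-.142,6)"
```

```text
t 9.18 pos [ 0.5514 -0.0993  0.1513] rot [-3.141  0.    -0.142] F [ 0.2 -0.6 -1. ] w 0.0198
delta each [0.0, -0.0, 3.9] x 6 twist [-0.0, 0.0, -0.0]
```

Spot on in xy. I'll descend into the slot while watching the force.

Request:
servo_tool:
  delta_pos:
    - [0, 0, 2.5]
    - [0, 0, 2.5]
    - [0, 0, 2.5]
    - [0, 0, 2.5]
    - [0, 0, 0]
  twist:
    - [0, 0, 0]
    - [0, 0, 0]
    - [0, 0, 0]
    - [0, 0, 0]
    - [0, 0, 0]

```text
time_s: 9.8
ee_pos: [0.553, -0.0992, 0.1515]
ee_rot: [-3.135, -0.003, -0.142]
ft_force: [0.2, 0.1, 0.1]
grip_width: 0.0199
```

Request:
servo_tool:
  delta_pos:
    - [0, 0, 2.5]
    - [0, 0, 2.5]
    - [0, 0, 2.5]
    - [0, 0, 2.5]
    - [0, 0, 0]
  twist:
    - [0, 0, 0]
    - [0, 0, 0]
    - [0, 0, 0]
    - [0, 0, 0]
    - [0, 0, 0]

```text
time_s: 10.42
ee_pos: [0.5551, -0.0992, 0.1511]
ee_rot: [-3.129, -0.007, -0.143]
ft_force: [-0.3, -0.2, 0.3]
grip_width: 0.0202
```

Contact: z stays at 151 mm while x drifts. I'll lift a little and re-measure the wedge against the slot.

Request:
servo_tool:
  delta_pos:
    - [0, 0, -4]
    - [0, 0, -3]
    - [0, 0, 0]
  twist:
    - [-0.4, -0.3, 0]
    - [-0.3, -0.2, 0]
    - [0, 0, 0]

```text
time_s: 10.8
ee_pos: [0.5549, -0.0987, 0.1576]
ee_rot: [3.141, 0.004, -0.142]
ft_force: [-0.5, 1.1, -1.6]
grip_width: 0.02
```

```bash
cat > wf.py <<'E'
from h import *
a=get_image("scene");s=state();tp=s["ee_pos"];R=Ro.from_euler("xyz",s["ee_rot"])
W=np.array(wedge(.05,-.05));Rw=R*Ro.from_euler("xyz",[np.pi,0,-np.pi/2]) if 0 else R*Ro.from_euler("x",np.pi)*Ro.from_euler("z",-np.pi/2)
P0=Rw.apply(W)+tp
u0=proj(a,tp+[0,-.001,-.037]).round().astype(int)
c=a["color"].astype(int);r0=u0[1]-16
M=np.zeros((400,640));y1=u0[1]+6;x0=u0[0]-14;x1=u0[0]+12
sub=c[r0:y1,x0:x1];M[r0:y1,x0:x1]=((sub[...,0]<100)&(sub[...,1]<74))
n,l,st,_=cv2.connectedComponentsWithStats(M.astype(np.uint8),connectivity=4);k=1+np.argmax(st[1:,4]);M=(l==k).astype(float);print(st[k])
def mk(q,x):
    uv=np.array([proj(a,X) for X in P0+np.array([x,q[0],q[1]])]);m=np.zeros((1600,2560),np.uint8)
    cv2.fillConvexPoly(m,cv2.convexHull(((uv+.5)*4).astype(np.float32)).astype(np.int32),255)
    m=cv2.resize(m,(640,400),interpolation=cv2.INTER_AREA)/255.;m[:r0]=0;return m
for x in(-.0015,0,.0015):
    r=minimize(lambda q:np.abs(mk(q,x)-M).sum(),[0,.0106],method="Nelder-Mead",options=dict(initial_simplex=[[0,.0106],[.004,.0106],[0,.016]],xatol=1e-4,fatol=.1))
    print(x,np.round(r.x,4),round(r.fun,1),"lowest corner px",np.round(proj(a,P0[np.argmin(P0[:,2])]+[x,*r.x]),1))
print(tp,s["ee_rot"])
for r in range(u0[1]-6,u0[1]+8): print(r,x0,c[r,x0:x1+4,0].tolist())
E
python3 wf.py
```

```text
[238 141  11  19 164]
-0.0015 [-0.0021  0.0131] 18.3 lowest corner px [241.8 158.8]
0 [0.0004 0.0153] 19.0 lowest corner px [242.1 158.8]
0.0015 [0.0012 0.0167] 18.9 lowest corner px [241.8 158.8]
[ 0.55475859 -0.09878599  0.15741524] [ 3.14128595  0.00386068 -0.14213515]
151 230 [226, 228, 227, 226, 214, 172, 147, 159, 168, 80, 92, 85, 72, 70, 70, 73, 73, 67, 100, 178, 174, 166, 159, 136, 115, 104, 96, 97, 98, 98]
152 230 [228, 217, 197, 156, 148, 156, 172, 174, 164, 79, 88, 84, 71, 68, 71, 72, 71, 67, 97, 171, 161, 138, 118, 105, 96, 97, 98, 99, 99, 99]
153 230 [205, 154, 136, 152, 174, 171, 172, 175, 163, 85, 90, 87, 72, 70, 72, 74, 71, 66, 98, 169, 126, 101, 93, 96, 98, 98, 98, 98, 99, 99]
154 230 [137, 143, 160, 174, 171, 171, 171, 173, 166, 104, 86, 86, 71, 71, 72, 73, 71, 63, 120, 222, 185, 142, 103, 93, 97, 97, 99, 99, 99, 98]
155 230 [159, 172, 171, 172, 171, 173, 172, 173, 167, 119, 84, 86, 73, 69, 71, 72, 71, 63, 142, 252, 244, 228, 182, 119, 92, 97, 97, 100, 98, 98]
156 230 [173, 173, 171, 173, 172, 171, 171, 172, 164, 116, 86, 87, 74, 68, 69, 71, 71, 77, 147, 246, 243, 2
[... 589 characters left out ...]
29, 129, 141, 156, 168, 180, 177, 171, 178, 181, 198, 236, 207, 151]
161 230 [171, 173, 171, 164, 153, 139, 181, 223, 244, 238, 194, 146, 126, 128, 128, 127, 140, 151, 167, 188, 184, 182, 180, 177, 171, 181, 182, 184, 187, 190]
162 230 [171, 165, 156, 132, 112, 140, 229, 241, 242, 241, 240, 214, 162, 134, 135, 138, 169, 182, 176, 176, 183, 183, 180, 177, 177, 175, 181, 184, 186, 186]
163 230 [159, 136, 116, 104, 93, 107, 163, 211, 236, 241, 241, 241, 229, 202, 199, 196, 204, 178, 176, 175, 173, 181, 178, 178, 177, 176, 175, 177, 180, 185]
164 230 [119, 104, 96, 97, 98, 102, 132, 154, 194, 236, 239, 242, 242, 242, 242, 239, 233, 204, 205, 200, 171, 169, 170, 178, 176, 175, 175, 176, 176, 179]
```

The brass plate's top sits about 4 mm above the mouth and its front is at leg x≈-21.5 mm. That means a thick plate and a short slot, so the wedge had landed on the plate. I'll shift 2 mm away from the panel and retry.

Request:
servo_tool:
  delta_pos:
    - [-3, -2, 0]
    - [0, 0, 0]
    - [0, 0, 0]
  twist:
    - [0, 0, 0]
    - [0, 0, 0]
    - [0, 0, 0]

```text
time_s: 11.22
ee_pos: [0.5514, -0.096, 0.1568]
ee_rot: [3.141, 0.005, -0.142]
ft_force: [-0.2, -0.6, 0.1]
grip_width: 0.0198
```

```bash
python3 -c "
from h import *
plan([.552,-.097,.157],-.142,1)"
```

```text
t 11.22 pos [ 0.5514 -0.096   0.1568] rot [ 3.141  0.005 -0.142] F [-0.2 -0.6  0.1] w 0.0198
[[0.8, 0.9, -0.2]] [[0.0, 0.3, 0.0]]
```

Request:
servo_tool:
  delta_pos:
    - [0.8, 1, 3]
    - [0, 0, 3]
    - [0, 0, 3]
    - [0, 0, 3]
  twist:
    - [0, 0.3, 0]
    - [0, 0, 0]
    - [0, 0, 0]
    - [0, 0, 0]

```text
time_s: 11.72
ee_pos: [0.5521, -0.0974, 0.144]
ee_rot: [3.141, -0.001, -0.142]
ft_force: [0.2, -0.9, -0.1]
grip_width: 0.0198
```

```bash
python3 -c "
from h import *
plan([.552,-.097,.14],-.142,1)"
```

```text
t 11.72 pos [ 0.5521 -0.0974  0.144 ] rot [ 3.141e+00 -1.000e-03 -1.420e-01] F [ 0.2 -0.9 -0.1] w 0.0198
[[-0.1, -0.4, 4.0]] [[0.0, -0.0, -0.0]]
```

It's in the slot. Continuing down.

Request:
servo_tool:
  delta_pos:
    - [0, 0, 3]
    - [0, 0, 3]
    - [0, 0, 3]
    - [0, 0, 3]
  twist:
    - [0, 0, 0]
    - [0, 0, 0]
    - [0, 0, 0]
    - [0, 0, 0]

```text
time_s: 12.22
ee_pos: [0.552, -0.0974, 0.131]
ee_rot: [3.141, -0.0, -0.142]
ft_force: [-0.2, -0.2, -0.8]
grip_width: 0.0203
```

Request:
servo_tool:
  delta_pos:
    - [0, 0, 3]
    - [0, 0, 2]
  twist:
    - [0, 0, 0]
    - [0, 0, 0]

```text
time_s: 12.48
ee_pos: [0.552, -0.0974, 0.1256]
ee_rot: [3.141, -0.0, -0.142]
ft_force: [-0.3, -0.6, -1.1]
grip_width: 0.02
```

Request:
servo_tool:
  delta_pos:
    - [0, 0, 0]
    - [0, 0, 0]
    - [0, 0, 0]
    - [0, 0, 0]
    - [0, 0, 0]
  twist:
    - [0, 0, 0]
    - [0, 0, 0]
    - [0, 0, 0]
    - [0, 0, 0]
    - [0, 0, 0]
  gripper: 0.6

```text
time_s: 13.1
ee_pos: [0.5524, -0.0974, 0.126]
ee_rot: [3.141, -0.001, -0.142]
ft_force: [0.9, 0.1, 0.0]
grip_width: 0.0513
```

Request:
servo_tool:
  delta_pos:
    - [0, 0, -15]
    - [0, 0, -40]
    - [0, 0, -50]
    - [0, 0, -40]
    - [0, 0, 0]
  twist:
    - [0, 0, 0]
    - [0, 0, 0]
    - [0, 0, 0]
    - [0, 0, 0]
    - [0, 0, 0]

```text
time_s: 13.72
ee_pos: [0.5527, -0.0981, 0.2796]
ee_rot: [3.141, -0.004, -0.143]
ft_force: [-0.3, 0.8, -0.6]
grip_width: 0.0523
```

Run:
```python
from h import *
plan([.59,.294,.26],-.142,8)
for n in("scene","top"):
    im=get_image(n);print(n,[(round(d["score"],2),np.round(d["box"]).tolist()) for d in find_in("wedge_center",im)],[(round(d["score"],2),np.round(d["box"]).tolist()) for d in find_in("mallet_center",im)])
    if n=="scene": A=im["color"][90:215,190:310,::-1]; b=im["color"]
    p=[.5475,-.1278,-1.713]
    # predicted wedge for depth d
    for d in(.024,.03,.04,.05): print(d,np.round(proj(im,place([(-.028,0,.21-d)],p)[0]),1))
cv2.imwrite("pics/i1.png",cv2.resize(A,(576,600),interpolation=cv2.INTER_CUBIC))
```

```text
t 13.72 pos [ 0.5527 -0.0981  0.2796] rot [ 3.141 -0.004 -0.143] F [-0.3  0.8 -0.6] w 0.0523
delta each [-2.4, -49.2, 2.4] x 8 twist [0.0, -0.0, -0.0]
scene [(0.83, [239.0, 140.0, 254.0, 163.0]), (0.77, [391.0, 167.0, 408.0, 222.0]), (0.76, [290.0, 175.0, 305.0, 215.0]), (0.73, [367.0, 180.0, 386.0, 230.0])] [(0.67, [367.0, 237.0, 393.0, 290.0])]
0.024 [242.7 133.5]
0.03 [243.  135.7]
0.04 [243.4 139.3]
0.05 [243.8 142.8]
top [(0.86, [248.0, 215.0, 277.0, 241.0]), (0.5, [243.0, 252.0, 262.0, 272.0]), (0.49, [402.0, 189.0, 417.0, 200.0]), (0.41, [341.0, 205.0, 351.0, 217.0]), (0.39, [219.0, 167.0, 249.0, 194.0])] [(0.68, [222.0, 170.0, 252.0, 194.0]), (0.53, [310.0, 263.0, 370.0, 296.0])]
0.024 [413.  190.1]
0.03 [412.3 190.6]
0.04 [411.1 191.4]
0.05 [409.9 192.2]
```

View pics/i1.png

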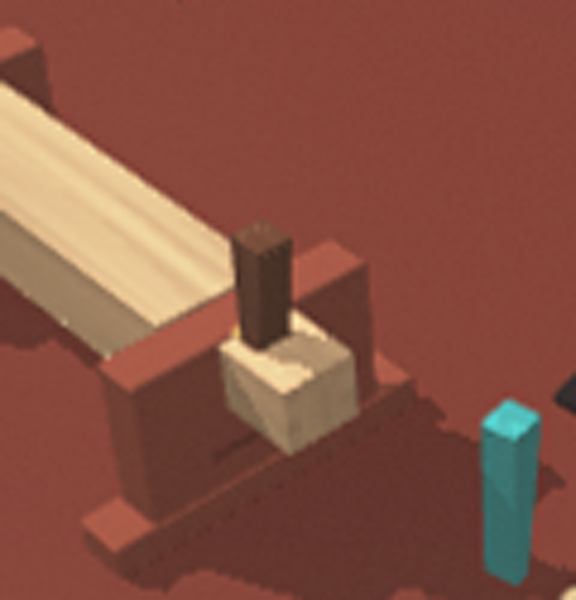

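The wedge stands upright and free in the slot, its top at about crop (262,238), which is roughly 40 mm deep. Next, exact wedge height, the mallet pose and clearance to its neighbours.

```bash
cat > wz.py <<'E'
from h import *
def wedge_depth(p=(.5475,-.1278,-1.713)):
    a=get_image("scene");c=a["color"].astype(int);M=np.zeros((400,640));bx=(232,130,262,168)
    s=c[bx[1]:bx[3],bx[0]:bx[2]];M[bx[1]:bx[3],bx[0]:bx[2]]=(s[...,0]<105)&(s[...,1]<85)
    n,l,st,_=cv2.connectedComponentsWithStats(M.astype(np.uint8),connectivity=4);k=1+np.argmax(st[1:,4]);M=(l==k).astype(float)
    def f(q):
        t=.1+q[1]  # tip z = .11-depth ; q=[legx of wedge centre, top z-.1, legy]
        W=np.array(wedge(.1+q[1],.110));W[:,0]+=q[0];W[:,1]+=q[2]
        return np.abs(hullmask(a,[W],p)-M).sum()
    r=min((minimize(f,[-.0305,z,0],method="Nelder-Mead",options=dict(initial_simplex=[[-.0305,z,0],[-.027,z,0],[-.0305,z+.012,0],[-.0305,z,.003]],xatol=1e-4,fatol=.2)) for z in(.05,.07)),key=lambda r:r.fun)
    return r.x,r.fun,M.sum(),st[k][:4]
if __name__=="__main__":
    x,f,m,b=wedge_depth();print("legx centre %.4f top z %.4f legy %.4f"%(x[0],.1+x[1],x[2]),f,m,b)
E
python3 wz.py
python3 - <<'E'
from h import *
a=get_image("scene");b=get_image("top")
def tri(pa,pb):
    A=[];B=[]
    for im,uv in((a,pa),(b,pb)):
        o,d=ray(im,*uv);d/=np.linalg.norm(d);Q=np.eye(3)-np.outer(d,d);A.append(Q);B.append(Q@o)
    return np.linalg.solve(sum(A),sum(B))
print("dark",tri((376,187),(262,228)),"blue",tri((400,173),(251,260)))
# handle top disk: pale blob
for im,bx in((a,(372,230,396,262)),(b,(214,164,240,186))):
    h=cv2.cvtColor(im["color"],cv2.COLOR_RGB2HSV).astype(int);x0,y0,x1,y1=bx
    m=np.zeros((400,640),np.uint8);m[y0:y1,x0:x1]=((h[...,2]>195)&(h[...,0]>8)&(h[...,0]<30))[y0:y1,x0:x1]
    n,l,s,c=cv2.connectedComponentsWithStats(m);k=1+np.argmax(s[1:,4]);print("handle top blob",s[k],c[k],at_z(im,*c[k],.135))
mm=[]
for im,pt in((a,(378,268)),(b,(234,182))):
    for d in outline_of("mallet_center",im):
        x0,y0,x1,y1=d["box"]
        if x0<pt[0]<x1 and y0<pt[1]<y1: mm.append((im,d["region"].astype(float)));print(d["region"].sum());break
for S in(mm,mm[:1],mm[1:]): print(fit([i for i,_ in S],[m for _,m in S],MAL,[.59,.294,0]))
E
```

```text
legx centre -0.0242 top z 0.1578 legy -0.0015 42.89803921568627 226.0 [238 139  13  24]
dark [0.47338131 0.20863109 0.13717862] blue [0.40588621 0.22888926 0.14126593]
handle top blob [378 235  12   9  95] [383.34736842 239.03157895] [0.59071925 0.29338013 0.135     ]
handle top blob [219 168  13  12 111] [224.99099099 173.59459459] [0.58968022 0.29398677 0.135     ]
1037
554
(array([0.58960256, 0.29405943, 0.23207853]), np.float64(0.1588531341155883))
(array([ 0.589369  ,  0.2934261 , -0.03651546]), np.float64(0.09400041598124302))
(array([0.58954767, 0.29470452, 0.11307466]), np.float64(0.061902739435124234))
```

Request:
servo_tool:
  delta_pos:
    - [-2, -45, 2]
    - [-2, -50, 2]
    - [-2, -50, 2]
    - [-2, -50, 2]
    - [-2, -50, 2]
    - [-2, -50, 2]
    - [-2, -50, 2]
    - [-2, -42, 2]
    - [0, 0, 0]
    - [0, 0, 0]
  twist:
    - [0, 0, 0]
    - [0, 0, 0]
    - [0, 0, 0]
    - [0, 0, 0]
    - [0, 0, 0]
    - [0, 0, 0]
    - [0, 0, 0]
    - [0, 0, 0]
    - [0, 0, 0]
    - [0, 0, 0]
  gripper: 0.7

```text
time_s: 15.52
ee_pos: [0.5925, 0.2975, 0.2544]
ee_rot: [3.136, 0.006, -0.149]
ft_force: [0.9, -0.6, 1.2]
grip_width: 0.0607
```

```bash
python3 -c "
from h import *
plan([.5905,.2938,.15],-.142,3)"
```

```text
t 15.53 pos [0.5925 0.2975 0.2544] rot [ 3.136  0.006 -0.149] F [ 0.9 -0.6  1.2] w 0.0607
delta each [-0.3, 1.1, 34.8] x 3 twist [0.1, 0.1, -0.1]
```

Request:
servo_tool:
  delta_pos:
    - [-1, 2, 30]
    - [-1, 2, 35]
    - [0, 0, 25]
    - [0, 0, 0]
  twist:
    - [0.1, 0.1, -0.1]
    - [0.1, 0.1, -0.1]
    - [0.1, 0.1, -0.1]
    - [0, 0, 0]

```text
time_s: 16.02
ee_pos: [0.5916, 0.2865, 0.1642]
ee_rot: [-3.141, -0.003, -0.152]
ft_force: [0.0, -0.5, 0.4]
grip_width: 0.0608
```

```bash
python3 -c "
from h import *
plan([.5905,.2938,.07],-.142,6)"
```

```text
t 16.02 pos [0.5916 0.2865 0.1642] rot [-3.141e+00 -3.000e-03 -1.520e-01] F [ 0.  -0.5  0.4] w 0.0608
delta each [-0.4, -1.2, 15.7] x 6 twist [-0.0, -0.0, -0.1]
```

Request:
servo_tool:
  delta_pos:
    - [-1, -6, 10]
    - [0, -1, 15]
    - [0, 0, 10]
    - [0, 0, 0]
  twist:
    - [0, 0, 0]
    - [0, 0, 0]
    - [0, 0, 0]
    - [0, 0, 0]

```text
time_s: 16.52
ee_pos: [0.5939, 0.2935, 0.1301]
ee_rot: [-3.139, -0.007, -0.154]
ft_force: [-1.0, -0.0, 0.6]
grip_width: 0.0608
```

```bash
python3 -c "
from h import *
plan([.5905,.2938,.07],-.142,4)"
```

```text
t 16.52 pos [0.5939 0.2935 0.1301] rot [-3.139 -0.007 -0.154] F [-1.  -0.   0.6] w 0.0608
delta each [-0.9, 0.1, 15.0] x 4 twist [-0.0, -0.1, -0.2]
```

Request:
servo_tool:
  delta_pos:
    - [-2, 0, 13]
    - [-1, 0, 15]
    - [-1, 0, 15]
    - [0, 0, 13]
    - [0, 0, 0]
    - [0, 0, 0]
  twist:
    - [-0.1, -0.2, -0.3]
    - [0, -0.2, -0.2]
    - [0, 0, -0.2]
    - [0, 0, 0]
    - [0, 0, 0]
    - [0, 0, 0]

```text
time_s: 17.27
ee_pos: [0.5897, 0.2943, 0.0697]
ee_rot: [-3.141, 0.001, -0.141]
ft_force: [0.0, -0.0, 0.5]
grip_width: 0.0611
```

```bash
python3 -c "
from h import *
plan([.5905,.2938,.07],-.142,1)"
```

```text
t 17.27 pos [0.5897 0.2943 0.0697] rot [-3.141e+00  1.000e-03 -1.410e-01] F [ 0.  -0.   0.5] w 0.0611
[[0.8, 0.4, -0.3]] [[-0.0, 0.1, 0.1]]
```

Request:
servo_tool:
  delta_pos:
    - [0, 0, 0]
    - [0, 0, 0]
    - [0, 0, 0]
    - [0, 0, 0]
    - [0, 0, 0]
    - [0, 0, 0]
  twist:
    - [0, 0, 0]
    - [0, 0, 0]
    - [0, 0, 0]
    - [0, 0, 0]
    - [0, 0, 0]
    - [0, 0, 0]
  gripper: 0
  grip_force: 50

```text
time_s: 18.02
ee_pos: [0.5907, 0.2948, 0.0714]
ee_rot: [-3.139, -0.001, -0.141]
ft_force: [-0.7, -0.0, -0.2]
grip_width: 0.0251
```

Request:
servo_tool:
  delta_pos:
    - [0, 0, -10]
    - [0, 0, -35]
    - [0, 0, -45]
    - [0, 0, -45]
    - [0, 0, -30]
    - [0, 0, 0]
  twist:
    - [0, 0, 0]
    - [0, 0, 0]
    - [0, 0, 0]
    - [0, 0, 0]
    - [0, 0, 0]
    - [0, 0, 0]

```text
time_s: 18.77
ee_pos: [0.5898, 0.2935, 0.2421]
ee_rot: [-3.141, 0.0, -0.142]
ft_force: [0.3, 0.4, -2.4]
grip_width: 0.0251
```

Run:
```python
from h import *
plan([.552,-.093,.27],-.142,8)
a=get_image("scene");print([(round(d["score"],2),np.round(d["box"]).tolist()) for d in find_in("mallet_center",a)])
p=state()["ee_pos"]
# expected box if face is .070 below TCP
P=np.array([X for part in MAL for X in part]);P[:,2]+=p[2]-.070;P[:,:2]+=p[:2]
uv=np.array([proj(a,X) for X in P]);print("pred",uv.min(0).round(),uv.max(0).round())
```

```text
t 18.77 pos [0.5898 0.2935 0.2421] rot [-3.141  0.    -0.142] F [ 0.3  0.4 -2.4] w 0.0251
delta each [2.2, 48.5, -3.5] x 8 twist [-0.0, 0.0, 0.0]
[(0.62, [373.0, 171.0, 404.0, 240.0])]
pred [372. 166.] [406. 237.]
```

The mallet is held: the reading is about -2.4 N and the face is 71.4 mm below the TCP. Moving it over the wedge.

Request:
servo_tool:
  delta_pos:
    - [0, 0, -40]
    - [2, 40, -8]
    - [2, 48, 0]
    - [2, 50, 0]
    - [2, 50, 0]
    - [2, 50, 0]
    - [2, 50, 0]
    - [2, 45, 0]
    - [2, 30, 0]
    - [0, 0, 0]
    - [0, 0, 0]
  twist:
    - [0, 0, 0]
    - [0, 0, 0]
    - [0, 0, 0]
    - [0, 0, 0]
    - [0, 0, 0]
    - [0, 0, 0]
    - [0, 0, 0]
    - [0, 0, 0]
    - [0, 0, 0]
    - [0, 0, 0]
    - [0, 0, 0]

```text
time_s: 20.25
ee_pos: [0.5395, -0.0782, 0.2668]
ee_rot: [3.121, 0.044, -0.139]
ft_force: [0.5, -0.3, -1.5]
grip_width: 0.0249
```

```bash
python3 -c "
from h import *
plan([.552,-.094,.26],-.142,3)"
```

```text
t 20.25 pos [ 0.5395 -0.0782  0.2668] rot [ 3.121  0.044 -0.139] F [ 0.5 -0.3 -1.5] w 0.0249
[[5.0, 4.6, 2.1], [4.9, 4.6, 2.2], [4.9, 4.6, 2.2]] [[0.4, 0.8, 0.1], [0.4, 0.8, 0.1], [0.4, 0.8, 0.1]]
```

Request:
servo_tool:
  delta_pos:
    - [5, 5, -3]
    - [5, 5, -1]
    - [3, 3, 0]
    - [0, 0, 0]
  twist:
    - [0.4, 0.9, 0.1]
    - [0.4, 0.9, 0.1]
    - [0.4, 0.7, 0]
    - [0, 0, 0]

```text
time_s: 20.75
ee_pos: [0.5517, -0.0905, 0.2697]
ee_rot: [-3.139, -0.001, -0.137]
ft_force: [-0.9, -0.6, -1.4]
grip_width: 0.025
```

```bash
python3 -c "
from h import *
plan([.552,-.094,.25],-.142,3)"
```

```text
t 20.75 pos [ 0.5517 -0.0905  0.2697] rot [-3.139e+00 -1.000e-03 -1.370e-01] F [-0.9 -0.6 -1.4] w 0.025
delta each [0.2, 1.2, 6.6] x 3 twist [-0.0, -0.0, 0.1]
```

Request:
servo_tool:
  delta_pos:
    - [0, 2, 6]
    - [0, 1.5, 6]
    - [0, 0, 5]
    - [0, 0, 0]
  twist:
    - [0, 0, 0]
    - [0, 0, 0]
    - [0, 0, 0]
    - [0, 0, 0]

```text
time_s: 21.25
ee_pos: [0.5509, -0.0935, 0.251]
ee_rot: [-3.139, 0.001, -0.136]
ft_force: [-0.0, -0.5, -1.9]
grip_width: 0.0248
```

Request:
servo_tool:
  delta_pos:
    - [0, 0, 3]
    - [0, 0, 3]
  twist:
    - [0, 0, 0]
    - [0, 0, 0]

```text
time_s: 21.5
ee_pos: [0.5512, -0.0934, 0.2449]
ee_rot: [-3.139, -0.0, -0.136]
ft_force: [0.4, 0.0, -0.2]
grip_width: 0.0249
```

Request:
servo_tool:
  delta_pos:
    - [0, 0, 2]
    - [0, 0, 2]
  twist:
    - [0, 0, 0]
    - [0, 0, 0]

```text
time_s: 21.75
ee_pos: [0.5525, -0.0936, 0.2421]
ee_rot: [-3.139, -0.003, -0.136]
ft_force: [1.2, 0.1, 1.9]
grip_width: 0.0249
```

Contact is at TCP z≈0.244. First tap.

Request:
servo_tool:
  delta_pos:
    - [0, 0, 3]
    - [0, 0, 3]
    - [0, 0, 3]
  twist:
    - [0, 0, 0]
    - [0, 0, 0]
    - [0, 0, 0]

```text
time_s: 22.12
ee_pos: [0.5532, -0.0937, 0.234]
ee_rot: [-3.138, -0.005, -0.136]
ft_force: [-1.2, 0.4, 4.9]
grip_width: 0.025
```

Request:
servo_tool:
  delta_pos:
    - [0, 0, 4]
  twist:
    - [0, 0, 0]

```text
time_s: 22.25
ee_pos: [0.5533, -0.0937, 0.2303]
ee_rot: [-3.138, -0.006, -0.136]
ft_force: [-2.6, -0.5, 6.1]
grip_width: 0.0249
```

Request:
servo_tool:
  delta_pos:
    - [0, 0, -6]
    - [0, 0, -4]
    - [0, 0, 0]
    - [0, 0, 0]
  twist:
    - [0, -0.3, 0]
    - [0, 0, 0]
    - [0, 0, 0]
    - [0, 0, 0]

```text
time_s: 22.75
ee_pos: [0.5516, -0.0934, 0.2384]
ee_rot: [-3.139, 0.005, -0.136]
ft_force: [-0.2, 0.1, -1.6]
grip_width: 0.025
```

```bash
python3 -c "
from h import *
plan([.552,-.094,.242],-.142,1)"
```

```text
t 22.75 pos [ 0.5516 -0.0934  0.2384] rot [-3.139  0.005 -0.136] F [-0.2  0.1 -1.6] w 0.025
[[0.4, 0.6, -3.6]] [[-0.2, 0.3, 0.4]]
```

Request:
servo_tool:
  delta_pos:
    - [0, 0, 4]
    - [0, 0, 3]
    - [0, 0, 3]
  twist:
    - [0, 0.2, 0]
    - [0, 0, 0]
    - [0, 0, 0]

```text
time_s: 23.12
ee_pos: [0.5521, -0.0934, 0.2286]
ee_rot: [-3.138, -0.0, -0.136]
ft_force: [-1.5, 0.1, 5.7]
grip_width: 0.0251
```

Request:
servo_tool:
  delta_pos:
    - [0, 0, 4]
  twist:
    - [0, 0, 0]

```text
time_s: 23.25
ee_pos: [0.5526, -0.0935, 0.2259]
ee_rot: [-3.138, -0.002, -0.136]
ft_force: [-2.2, -0.4, 8.3]
grip_width: 0.0249
```

Request:
servo_tool:
  delta_pos:
    - [0, 0, -6]
    - [0, 0, -4]
    - [0, 0, 0]
    - [0, 0, 0]
  twist:
    - [0, 0, 0]
    - [0, 0, 0]
    - [0, 0, 0]
    - [0, 0, 0]

```text
time_s: 23.75
ee_pos: [0.5523, -0.0936, 0.236]
ee_rot: [-3.138, -0.001, -0.136]
ft_force: [0.6, -0.4, -0.8]
grip_width: 0.0248
```

Request:
servo_tool:
  delta_pos:
    - [0, 0, 4]
    - [0, 0, 3]
    - [0, 0, 3]
    - [0, 0, 4]
  twist:
    - [0, 0, 0]
    - [0, 0, 0]
    - [0, 0, 0]
    - [0, 0, 0]

```text
time_s: 24.25
ee_pos: [0.5528, -0.0936, 0.2226]
ee_rot: [-3.138, -0.002, -0.136]
ft_force: [-2.6, 0.9, 8.6]
grip_width: 0.0254
```

Request:
servo_tool:
  delta_pos:
    - [0, 0, 4]
  twist:
    - [0, 0, 0]

```text
time_s: 24.38
ee_pos: [0.5531, -0.0936, 0.2203]
ee_rot: [-3.137, -0.003, -0.136]
ft_force: [-3.4, 0.9, 11.0]
grip_width: 0.0249
```

Request:
servo_tool:
  delta_pos:
    - [0, 0, -6]
    - [0, 0, -4]
    - [0, 0, 0]
  twist:
    - [0, 0, 0]
    - [0, 0, 0]
    - [0, 0, 0]

```text
time_s: 24.75
ee_pos: [0.5531, -0.0937, 0.2306]
ee_rot: [-3.137, -0.003, -0.136]
ft_force: [0.4, -0.3, -2.4]
grip_width: 0.0248
```

Request:
servo_tool:
  delta_pos:
    - [0, 0, 4]
    - [0, 0, 3]
    - [0, 0, 4]
  twist:
    - [0, 0, 0]
    - [0, 0, 0]
    - [0, 0, 0]

```text
time_s: 25.12
ee_pos: [0.5535, -0.0937, 0.2195]
ee_rot: [-3.137, -0.004, -0.136]
ft_force: [-2.0, 0.4, 17.0]
grip_width: 0.0247
```

Request:
servo_tool:
  delta_pos:
    - [0, 0, 4]
  twist:
    - [0, 0, 0]

```text
time_s: 25.25
ee_pos: [0.5545, -0.0939, 0.2188]
ee_rot: [-3.135, -0.006, -0.136]
ft_force: [-5.8, 1.5, 25.6]
grip_width: 0.0251
```

Request:
servo_tool:
  delta_pos:
    - [0, 0, 4]
  twist:
    - [0, 0, 0]

```text
time_s: 25.38
ee_pos: [0.555, -0.0941, 0.2189]
ee_rot: [-3.133, -0.007, -0.136]
ft_force: [-7.1, 1.7, 24.3]
grip_width: 0.0249
```

The force rose steeply with no further travel, so it's at the stop. Lifting off.

Request:
servo_tool:
  delta_pos:
    - [0, 0, -6]
    - [0, 0, -25]
    - [0, 0, -25]
    - [0, 0, 0]
  twist:
    - [0, 0, 0]
    - [0, 0, 0]
    - [0, 0, 0]
    - [0, 0, 0]

```text
time_s: 25.88
ee_pos: [0.5544, -0.0946, 0.2758]
ee_rot: [-3.133, -0.007, -0.136]
ft_force: [-0.6, 0.4, -1.8]
grip_width: 0.0248
```

```bash
python3 wz.py; python3 -c "
from h import *
plan([.5905,.2948,.26],-.142,8)"
```

```text
legx centre -0.0244 top z 0.1312 legy 0.0001 35.49803921568627 128.0 [239 149  12  15]
t 25.93 pos [ 0.5535 -0.0943  0.2744] rot [-3.133 -0.004 -0.136] F [ 1.   0.3 -1.4] w 0.0249
delta each [-2.0, -48.8, 2.2] x 8 twist [-0.1, -0.0, 0.0]
```

The wedge top dropped about 26 mm in the image fit, which matches the full 24 mm drive. Returning the mallet to its spot.

Request:
servo_tool:
  delta_pos:
    - [-2, -45, 1]
    - [-2, -50, 1]
    - [-2, -50, 1]
    - [-2, -50, 1]
    - [-2, -50, 1]
    - [-2, -50, 1]
    - [-2, -50, 1]
    - [-2, -38, 1]
    - [0, 0, 0]
    - [0, 0, 0]
  twist:
    - [-0.4, 0, 0]
    - [0, 0, 0]
    - [0, 0, 0]
    - [0, 0, 0]
    - [0, 0, 0]
    - [0, 0, 0]
    - [0, 0, 0]
    - [0, 0, 0]
    - [0, 0, 0]
    - [0, 0, 0]

```text
time_s: 27.18
ee_pos: [0.5834, 0.296, 0.2447]
ee_rot: [3.127, 0.02, -0.14]
ft_force: [-0.2, -0.9, -1.6]
grip_width: 0.0248
```

```bash
python3 -c "
from h import *
plan([.5905,.2948,.1],-.142,6)"
```

```text
t 27.18 pos [0.5834 0.296  0.2447] rot [ 3.127  0.02  -0.14 ] F [-0.2 -0.9 -1.6] w 0.0248
delta each [1.7, -0.3, 24.1] x 6 twist [0.1, 0.2, 0.0]
```

Request:
servo_tool:
  delta_pos:
    - [1, 0, 20]
    - [1, 0, 25]
    - [1, 0, 25]
    - [1, 0, 25]
    - [0, 0, 20]
    - [0, 0, 10]
    - [0, 0, 0]
  twist:
    - [0.2, 0.3, 0]
    - [0.2, 0.3, 0]
    - [0.2, 0.3, 0]
    - [0.1, 0.2, 0]
    - [0, 0, 0]
    - [0, 0, 0]
    - [0, 0, 0]

```text
time_s: 28.05
ee_pos: [0.5871, 0.2815, 0.1143]
ee_rot: [3.135, 0.001, -0.156]
ft_force: [-0.1, -0.2, -0.3]
grip_width: 0.0247
```

```bash
python3 -c "
from h import *
plan([.5905,.2948,.078],-.142,3)"
```

```text
t 28.05 pos [0.5871 0.2815 0.1143] rot [ 3.135e+00  1.000e-03 -1.560e-01] F [-0.1 -0.2 -0.3] w 0.0247
delta each [0.5, -4.6, 12.1] x 3 twist [0.1, 0.0, -0.3]
```

Request:
servo_tool:
  delta_pos:
    - [0, -2, 10]
    - [0, -2, 10]
    - [0, -1, 10]
    - [0, 0, 0]
  twist:
    - [0.2, 0, 0]
    - [0.1, 0, 0]
    - [0, 0, 0]
    - [0, 0, 0]

```text
time_s: 28.55
ee_pos: [0.589, 0.2869, 0.084]
ee_rot: [-3.141, -0.001, -0.156]
ft_force: [-0.8, 0.1, -2.2]
grip_width: 0.0252
```

Request:
servo_tool:
  delta_pos:
    - [0, 0, 3]
    - [0, 0, 3]
    - [0, 0, 2]
  twist:
    - [0, 0, 0]
    - [0, 0, 0]
    - [0, 0, 0]

```text
time_s: 28.92
ee_pos: [0.5896, 0.2873, 0.0762]
ee_rot: [-3.14, -0.003, -0.156]
ft_force: [-0.0, -0.7, -1.4]
grip_width: 0.0252
```

Request:
servo_tool:
  delta_pos:
    - [0, 0, 3]
    - [0, 0, 2]
  twist:
    - [0, 0, 0]
    - [0, 0, 0]

```text
time_s: 29.18
ee_pos: [0.5897, 0.2874, 0.0711]
ee_rot: [-3.14, -0.003, -0.156]
ft_force: [-1.8, -1.0, 5.2]
grip_width: 0.0248
```

Request:
servo_tool:
  delta_pos:
    - [0, 0, 2]
  twist:
    - [0, 0, 0]

```text
time_s: 29.3
ee_pos: [0.5901, 0.2878, 0.0708]
ee_rot: [-3.138, -0.003, -0.156]
ft_force: [-3.8, -0.4, 13.2]
grip_width: 0.0248
```

The mallet is on the table, so I'll release it and retreat upward.

Request:
servo_tool:
  delta_pos:
    - [0, 0, 0]
    - [0, 0, 0]
    - [0, 0, 0]
    - [0, 0, 0]
    - [0, 0, 0]
    - [0, 0, 0]
  twist:
    - [0, 0, 0]
    - [0, 0, 0]
    - [0, 0, 0]
    - [0, 0, 0]
    - [0, 0, 0]
    - [0, 0, 0]
  gripper: 0.7

```text
time_s: 30.05
ee_pos: [0.5911, 0.288, 0.0716]
ee_rot: [-3.137, -0.005, -0.156]
ft_force: [0.6, 0.1, -0.7]
grip_width: 0.0604
```

Request:
servo_tool:
  delta_pos:
    - [0, 0, -15]
    - [0, 0, -30]
    - [0, 0, -40]
    - [0, 0, -40]
    - [0, 0, -40]
    - [0, 0, 0]
    - [0, 0, 0]
  twist:
    - [0, 0, 0]
    - [0, 0, 0]
    - [0, 0, 0]
    - [0, 0, 0]
    - [0, 0, 0]
    - [0, 0, 0]
    - [0, 0, 0]

```text
time_s: 30.92
ee_pos: [0.5908, 0.2871, 0.2476]
ee_rot: [-3.134, -0.008, -0.157]
ft_force: [-0.9, 0.8, -1.0]
grip_width: 0.061
```

```bash
python3 wz.py
python3 - <<'E'
from h import *
print(state()["ee_pos"],state()["time_s"])
a=get_image("scene");b=get_image("top")
mm=[]
for im,pt in((a,(378,268)),(b,(236,182))):
    D=outline_of("mallet_center",im);print([(round(d["score"],2),np.round(d["box"]).tolist()) for d in D])
    for d in D:
        x0,y0,x1,y1=d["box"]
        if x0<pt[0]<x1 and y0<pt[1]<y1: mm.append((im,d["region"].astype(float)));break
for S in [[m] for m in mm]: print(fit([i for i,_ in S],[m for _,m in S],MAL,[.59,.287,0]))
for t in("phone","mug","carton"): print(t,[(round(d["score"],2),np.round(d["box"]).tolist()) for d in find_in(t,a)][:2],[(round(d["score"],2),np.round(d["box"]).tolist()) for d in find_in(t,b)][:1])
E
```

```text
legx centre -0.0244 top z 0.1312 legy 0.0001 35.49803921568627 128.0 [239 149  12  15]
[0.59117175 0.28709893 0.24782879] 30.975
[(0.94, [363.0, 233.0, 389.0, 289.0]), (0.35, [147.0, 99.0, 275.0, 210.0])]
[(0.68, [227.0, 168.0, 253.0, 197.0])]
(array([0.59016033, 0.28660252, 0.07865883]), np.float64(0.07569471193528862))
(array([0.5884326 , 0.28593043, 0.17351299]), np.float64(0.047215686274509804))
phone [(0.74, [306.0, 159.0, 367.0, 193.0])] [(0.69, [307.0, 264.0, 369.0, 299.0])]
mug [(0.73, [247.0, 236.0, 285.0, 291.0]), (0.52, [150.0, 97.0, 274.0, 210.0])] [(0.77, [298.0, 109.0, 337.0, 151.0])]
carton [(0.66, [312.0, 306.0, 368.0, 347.0]), (0.54, [248.0, 236.0, 285.0, 294.0])] [(0.97, [222.0, 116.0, 259.0, 148.0])]
```

Last check: did the tenon's end come out by about 3 mm compared with the first pictures?

Run:
```python
from h import *
p=[.5475,-.1278,-1.713];xs=np.arange(-.078,-.055,.00025)
for n in("scene","top"):
    im=get_image(n);new=im["color"].astype(np.float32);old=cv2.imread(f"pics/{n}0.png")[:,:,::-1].astype(np.float32)
    for k,g in(("old",old),("new",new)):
        acc=0
        for y in(-.016,-.012,-.006,0,.006,.012,.016):
            uv=np.array([proj(im,place([(x,y,.11)],p)[0]) for x in xs]).astype(np.float32);acc=acc+cv2.remap(g,uv[:,:1],uv[:,1:],cv2.INTER_LINEAR)[:,0,0]/7
        print(n,k,"end at mm",round(1000*float(np.interp(190,acc,xs)),2))
```

```text
scene old end at mm -66.4
scene new end at mm -67.78
top old end at mm -67.23
top new end at mm -69.29
```

The estimates disagree a bit (1.4 and 2.1 mm), and shadow may be affecting them. I'll re-measure each line with normalised edges, and check the shoulder on the panel's far side too.

Run:
```python
from h import *
p=[.5475,-.1278,-1.713];xs=np.arange(-.078,-.057,.00025)
def prof(im,g,xs,y,z): 
    uv=np.array([proj(im,place([(x,y,z)],p)[0]) for x in xs]).astype(np.float32);return cv2.remap(g,uv[:,:1],uv[:,1:],cv2.INTER_LINEAR)[:,0,0]
for n in("scene","top"):
    im=get_image(n);G=[cv2.imread(f"pics/{n}0.png")[:,:,::-1].astype(np.float32),im["color"].astype(np.float32)]
    R=[]
    for y in np.arange(-.018,.0181,.003):
        e=[]
        for g in G:
            v=prof(im,g,xs,y,.11);t=(v[-6:].mean()+v[:6].mean())/2;i=np.where(v>t)[0][0];e.append(xs[i-1]+(t-v[i-1])/(v[i]-v[i-1])*.00025)
        R.append([round(1000*q,1) for q in(y,e[0],e[1],e[1]-e[0])])
    print(n,R)
    xx=np.arange(.008,.034,.001)
    for g in G: print([int(v) for v in np.mean([prof(im,g,xx,y,.112) for y in(-.012,-.006,0,.006,.012)],0)])
```

```text
scene [[np.float64(-18.0), np.float64(-67.0), np.float64(-70.9), np.float64(-3.9)], [np.float64(-15.0), np.float64(-67.7), np.float64(-69.8), np.float64(-2.1)], [np.float64(-12.0), np.float64(-66.0), np.float64(-70.0), np.float64(-4.0)], [np.float64(-9.0), np.float64(-66.5), np.float64(-70.0), np.float64(-3.5)], [np.float64(-6.0), np.float64(-67.0), np.float64(-69.1), np.float64(-2.1)], [np.float64(-3.0), np.float64(-66.3), np.float64(-69.5), np.float64(-3.2)], [np.float64(-0.0), np.float64(-66.5), np.float64(-68.6), np.float64(-2.1)], [np.float64(3.0), np.float64(-65.7), np.float64(-68.8), np.float64(-3.1)], [np.float64(6.0), np.float64(-66.4), np.float64(-69.4), np.float64(-3.0)], [np.float64(9.0), np.float64(-65.5), np.float64(-69.7), np.float64(-4.1)], [np.float64(12.0), np.float64(-66.5), np.float64(-70.1), np.float64(-3.6)], [np.float64(15.0), np.float64(-67.0), np.float64(-69.3), np.float64(-2.4)], [np.float64(18.0), np.float64(-66.1), np.float64(-69.5), np.float64(-3.3)]]
[172, 170, 165, 158, 154, 157, 165, 179, 197, 210, 219, 226, 230, 232, 232, 231, 231, 231, 230, 230, 230,
[... 711 characters left out ...]
0), np.float64(-67.8), np.float64(-71.2), np.float64(-3.4)], [np.float64(6.0), np.float64(-67.9), np.float64(-71.0), np.float64(-3.1)], [np.float64(9.0), np.float64(-67.8), np.float64(-70.9), np.float64(-3.1)], [np.float64(12.0), np.float64(-67.8), np.float64(-71.1), np.float64(-3.4)], [np.float64(15.0), np.float64(-67.7), np.float64(-71.1), np.float64(-3.4)], [np.float64(18.0), np.float64(-67.5), np.float64(-70.9), np.float64(-3.4)]]
[181, 178, 172, 162, 149, 142, 142, 156, 180, 204, 223, 235, 238, 240, 241, 241, 241, 241, 241, 240, 240, 240, 240, 240, 241, 241]
[183, 181, 180, 182, 188, 201, 218, 229, 236, 240, 242, 242, 242, 242, 242, 242, 242, 242, 242, 242, 242, 242, 242, 242, 242, 242]
```

The rail moved about 3 mm (mean 3.1 mm in the scene view, 2.9 mm in the top view). The dark gap at the shoulder is gone, so I'm handing in.

```bash
python3 -c "
from h import *
print(hand_in(), state()['time_s'])"
```

```text
the job is handed in; nothing more can be done
the job is handed in; nothing more can be done
```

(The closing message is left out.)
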